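# Load a circuit board on the sloping soldering stand

### The job

Move the brass hold-down weight from the green circuit board to the round blue pad and let go, then slide the board along its channel out of the block's open mouth on the robot's side until about a third of it sticks out, still lying flat on the block. Pick the board up by the end that sticks out and lay it, component side up, flat along the middle of the blue sloping bed with its lower end against the orange lip, keeping hold of it until it lies on the slope rather than dropping it. Let go, then press the green start button fully down and move clear; do not let the board fall to the table, tip the weight over, or disturb the grey reel, amber jar and orange bin.

Things in the scene. Friction and masses are not known exactly. Their poses are not given: they have to be found in the camera images.
- weight_center (a point): centre (half-way up) of the brass hold-down weight, a plain upright cylinder 34 mm in diameter and 55 mm tall, about 0.4 kg; at the start it stands loose on top of the board. z axis up through it.
- pad_top (a point): centre of the top face of the round blue pad, a fixed disc 60 mm in diameter and 4 mm thick on the table; the weight goes here, centred within about 20 mm.
- block: fixed aluminium loading block, 200 mm long (x), 106 mm wide (y), origin under its centre, x away from the robot. On top a flat channel 54 mm wide, open at both ends, between side strips 26 mm wide and 4 mm high, flush with the board's top, so the board's sides cannot be gripped until it sticks out. 40 to 55 mm of bare channel floor lies behind the board's far end.
- block_mouth (a point): middle of the block's open mouth edge (its end towards the robot), at the height of the channel floor, 50 mm above the table; x points from the mouth along the channel away from the robot, z up. At the start the board's end lies 5 to 20 mm inside the mouth.
- board_center (a point): centre (half thickness) of the loose green circuit board, 140 mm long (x), 50 mm wide (y), 4 mm thick (z), about 60 g, balanced at its centre, so it tips off the block if its centre passes the mouth. Component side (flat; brass dots, black chips) faces +z. At the start x points along the channel away from the robot. Either end may be the lower one on the bed.
- board_nose (a point): middle of the board's -x end, 70 mm from its centre: the end that comes out of the mouth towards the robot.
- bed: blue bed of the sloping stand, 130 mm long, 30 mm wide, inclined 30 degrees, rising away from the robot. Origin: middle of its upper surface at the lower end, at the foot of the orange lip, 45 mm above the table; x up the slope, y across, z normal to the surface. A board in place has its long side along x and its centre at x = 70 (accepted 64 to 84), y = 0 (within 10), z = 2 mm.
- stand: the fixed sloping stand under the bed, origin on the table below the middle of a board in place: a foot plate 150 x 80 mm, 10 mm high, and two posts narrower than the bed. The bed is narrower than the board, so fingers holding the board's sides pass on both sides. The orange lip at the bed's lower end is 30 mm wide, 8 mm thick, 9 mm above the surface.
- start (a joint): travel of the green start push button, 0 up, 0.006 m fully down (about 5 N, springs back); pressed counts from 0.0045.
- start_top (a point): centre of the top of the green push button cap, 32 mm in diameter, on a black housing on the table; press straight down.
- reel: bystander: grey reel standing upright, 64 mm diameter, 50 mm tall, origin at its underside.
- jar: bystander: closed amber jar 48 mm diameter, 60 mm tall, origin at its underside.
- bin: bystander: small orange open bin 90 x 60 x 35 mm, origin at its underside.
There are look-alikes about, which are no part of the job. What is meant by the part that bears board_center is not brown or pink, and is the smaller of those in its own colour.

How it is judged:
By the outcome, as a careful person would: the job done as asked, in the order asked, and still so for the second after the job is handed in, with the robot touching nothing.
It also fails if it takes over 72 s, if anything falls off the work surface, if the arm or the gripper's body presses on something with over 40 N, if the wrist force passes 120 N, or if a joint passes its speed limit or range.

### The arm

A 6-joint arm with a two-finger parallel gripper is mounted at the origin on the work surface. World frame = base frame: x ahead of the robot, y to its left, z up, the work surface at z = 0. Lengths are in mm, angles in rad, forces in N, time in s.
With the tool pointing down it reaches from about 300 to 775 mm from the base axis. Payload 14.6 kg.
Tool frame: the origin (TCP) lies between the finger pads; the fingertips stand 19 mm ahead of it and the grasp point (between the pads) is the TCP; x points along the fingers, y is the direction in which the jaws open and shut, and the axes are right-handed (so a half turn about x gives the same grasp; the last joint's range is limited). The gripper opens to 94 mm and grips with 3 to 60 N. Pads are 16 mm wide; open, the fingers measure 119 mm over their backs; the gripper's body (75 mm by 177 mm) begins 78 mm behind the grasp point.
Start: joints at [1.247, 0.3, 1.521, -0, 1.321, -0.067], TCP at [139.691, 531.955, 224.446] pointing down, gripper open.
Joint ranges: [-3.03, 3.03], [-0.79, 2.21], [0.23, 2.52], [-1.04, 4.18], [0, 3.07], [-2.55, 2.55]. Speed limits (rad/s): [2.22, 2.22, 2.57, 3.14, 3.14, 3.14].

### API

Orientations are given as [roll, pitch, yaw] about the fixed x, y, z axes, in that order (R = Rz(yaw) Ry(pitch) Rx(roll)).
In Python, from cell import manip gives the robot as it stands.
- The arm moves only by the tool jog_arm, never from a script. Its argument "series" is one flat list of numbers, 7 for each row, row after row: the turn, a rotation vector about the world's x, y, z in rad, then the shift along the world's x, y, z in m, then the opening, from -1 (shut) to 1 (fully open). A call has 1 to 20 rows; each row is the pose to reach, as a shift and turn from the pose commanded when the call began; what a row does not reach only later rows make up. A row lasts 1/8 s, in which the tool goes at most 62.5 mm and 10.7 degrees, less where a joint would pass 70% of its speed; a pose out of reach is approached as far as the arm can. A call with a gripper value outside its range is refused whole. The fingers move at their own pace and stop on an object; "squeeze" is the grip in N (left out, the last holds). Time passes only in rows, so rows that repeat a pose let the fingers close. It gives the time, the measured TCP pose, the force and the opening at its end, in the units of the state.
- manip.read_state(): the state, without advancing time (a new reading comes with each control period).
- manip.camera(name): name is "scene" or "top"; returns a dict with "color" (400x640x3 uint8, blue, green, red), "range_z" (400x640 float32, mm along the optical axis (not along the pixel's ray), 0 where there is no reading), "fx", "fy", "cx", "cy" (pixels), "D" ([k1, k2, p1, p2, k3] as OpenCV has them; the pictures are not rectified), "pose" (4x4, takes a point from camera to world coordinates). Camera axes: x right, y down, z forward; pixel columns grow to the right and rows downward; lengths in mm; the calibration is good to about 2 mm. A picture is of the moment at which its call begins.
- manip.sign_off(): hands the job in, once; it reports no verdict.
The state is a dict: "clock": time; "joints": joint angles; "qd": joint speeds; "effort": joint torques, N m; "eef_pos": TCP position; "eef_rot": TCP orientation; "wrist_force": force on the tool from outside, world axes, zero at the start; "moment": the same for the moment, N m; "finger_gap": finger opening in mm.
Only numpy, scipy, OpenCV 4.12 (cv2) and the standard library are available. Lean on these libraries where they do the work, as an engineer would, in place of code of your own. Each camera call takes 0.05 s, during which the arm holds its last target.

## Working session

There is one attempt and no reset: what is moved stays moved. The work goes in short steps, Python scripts to look and compute and a tool call to move; the robot and the scene stay as the last step left them, time stands still between calls to the robot, and variables do not carry over. Pictures are saved under pics/ and viewed, and the job is handed in when it is done.

Besides the shell and the picture viewer there is one more tool, called after "Emit:" as name(argument=value, ...) on one line, values as JSON. jog_arm: Moves the arm, as the interface text tells. Its arguments: {"type":"object","properties":{"series":{"type":"array","items":{"type":"number"}},"squeeze":{"type":"number"}},"required":["series"]}

```bash
mkdir -p pics; ls; python3 - <<'E'
from cell import manip
import cv2,numpy as np
s=manip.read_state(); print(s)
for n in ("scene","top"):
    c=manip.camera(n)
    cv2.imwrite(f"pics/{n}0.png",c["color"])
    np.savez(f"{n}0.npz",**{k:np.array(v) for k,v in c.items()})
    print(n,c["fx"],c["fy"],c["cx"],c["cy"],c["D"],np.round(c["pose"],3).tolist())
E
```

```text
pics
{'clock': 0.0, 'joints': array([ 1.24739667e+00,  3.00448455e-01,  1.52157621e+00,  2.00992457e-05,
        1.32069386e+00, -6.65886898e-02]), 'qd': array([ 1.91392056e-03, -9.64905786e-05, -2.37208526e-04, -1.06980672e-03,
       -1.00117909e-03, -1.31603208e-03]), 'effort': array([-2.15111027e-04, -5.31792355e+01, -3.52745819e+01,  7.08236522e-02,
        2.41910439e-02, -8.67050039e-05]), 'eef_pos': array([139.61501919, 531.73915755, 223.90079921]), 'eef_rot': array([-1.65467498,  1.56967028, -1.91149093]), 'wrist_force': array([ 0.84321882, -0.04457265,  0.05759738]), 'moment': array([ 0.03742534,  0.01260184, -0.03633704]), 'finger_gap': 93.73348912895975}
scene 430.95670702076245 430.95670702076245 315.8866893779803 202.34422360369265 [-0.04923341  0.          0.          0.          0.        ] [[0.897, 0.353, -0.264, 852.656], [0.441, -0.728, 0.525, -554.298], [-0.007, -0.588, -0.809, 1018.138], [0.0, 0.0, 0.0, 1.0]]
top 449.7535325716404 449.7535325716404 320.7306977890948 194.75320193891778 [-0.12030995  0.          0.          0.          0.        ] [[-0.026, -0.992, 0.12, 346.26], [-1.0, 0.026, -0.006, 67.975], [0.003, -0.12, -0.993, 1480.685], [0.0, 0.0, 0.0, 1.0]]
```

View pics/scene0.png

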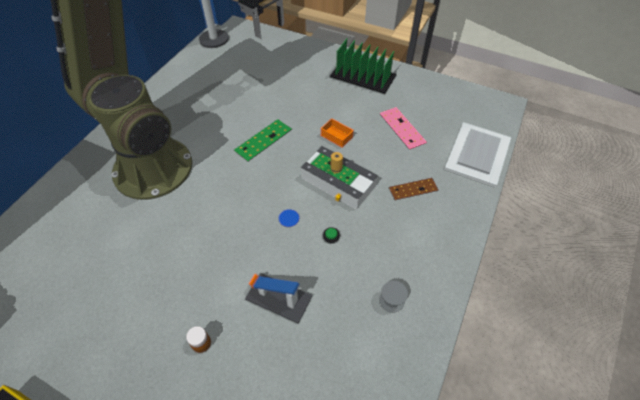

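View pics/top0.png

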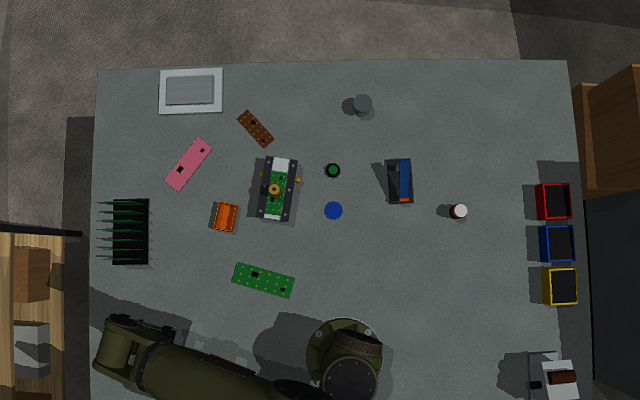

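```bash
cat > h.py <<'E'
import numpy as np, cv2
def load(n):
    d=np.load(n); return {k:d[k] for k in d.files}
def grab(name,tag):
    from cell import manip
    c=manip.camera(name); cv2.imwrite(f"pics/{tag}.png",c["color"])
    c={k:np.array(v) for k,v in c.items()}; np.savez(f"{tag}.npz",**c); return c
def cloud(c):
    h,w=c["range_z"].shape; u,v=np.meshgrid(np.arange(w),np.arange(h))
    K=np.array([[c["fx"],0,c["cx"]],[0,c["fy"],c["cy"]],[0,0,1]],float)
    p=cv2.undistortPoints(np.stack([u,v],-1).reshape(-1,1,2).astype(np.float64),K,c["D"].astype(float)).reshape(h,w,2)
    z=c["range_z"].astype(float); P=np.stack([p[...,0]*z,p[...,1]*z,z],-1)
    T=c["pose"]; return P@T[:3,:3].T+T[:3,3]
def proj(c,X):
    T=np.linalg.inv(c["pose"]); K=np.array([[c["fx"],0,c["cx"]],[0,c["fy"],c["cy"]],[0,0,1]],float)
    return cv2.projectPoints(np.array(X,float).reshape(-1,1,3),cv2.Rodrigues(T[:3,:3])[0],T[:3,3],K,c["D"].astype(float))[0].reshape(-1,2)
def crop(c,u0,v0,u1,v1,s,fn):
    cv2.imwrite(fn,cv2.resize(c["color"][v0:v1,u0:u1],None,fx=s,fy=s,interpolation=cv2.INTER_CUBIC))
E
python3 - <<'E'
from h import *
for n,b in (("top",(200,90,480,240)),("scene",(230,110,430,350))):
    c=load(n+"0.npz"); s=2.85 if n=="top" else 2.5
    crop(c,*b,s,f"pics/{n}_crop.png")
    P=cloud(c); hsv=cv2.cvtColor(c["color"],cv2.COLOR_BGR2HSV); H,S,V=[hsv[...,i].astype(int) for i in range(3)]
    ok=c["range_z"]>0
    tab=ok&(abs(P[...,2])<15); print(n,"table z med",np.median(P[...,2][tab]))
    m={"blue":(H>105)&(H<128)&(S>150),"green":(H>45)&(H<85)&(S>110)&(V>50),"orange":(H>5)&(H<17)&(S>180)&(V>120),"brass":(H>=15)&(H<28)&(S>110)&(V>100)}
    for k,mm in m.items():
        mm=(mm&ok).astype(np.uint8)
        N,L,st,ce=cv2.connectedComponentsWithStats(mm)
        for i in range(1,N):
            if st[i,4]>25:
                q=P[L==i]; print(k,st[i],np.round(ce[i]),"mean",np.round(q.mean(0)),"min",np.round(np.percentile(q,2,axis=0)),"max",np.round(np.percentile(q,98,axis=0)))
E
```

```text
top table z med 0.8190536413153495
blue [399 159  11  39 374] [404. 178.] mean [ 563. -205.   79.] min [ 509. -220.   46.] max [ 617. -190.  110.]
blue [325 202  17  17 240] [333. 210.] mean [473.  20.   4.] min [447.  -6.  -2.] max [499.  46.  12.]
blue [538 225  38  38 545] [551. 244.] mean [ 338. -693.   45.] min [ 280. -770.    2.] max [ 398. -667.   66.]
green [328 165  10   9  67] [333. 169.] mean [606.  17.  23.] min [594.   3.  15.] max [621.  30.  30.]
green [265 171  22  44 473] [276. 193.] mean [527. 203.  54.] min [464. 173.  48.] max [596. 235.  61.]
green [104 211  27   1  27] [117. 211.] mean [477. 699. 110.] min [476. 658. 106.] max [478. 739. 115.]
green [103 229  28   3  30] [117. 230.] mean [418. 703. 102.] min [418. 663.  52.] max [421. 758. 116.]
green [103 239  28   2  31] [117. 240.] mean [388. 700. 105.] min [387. 656.  53.] max [391. 751. 116.]
green [ 232  262   63   37 1122] [263. 280.] mean [251. 254.   6.] min [201. 163.  -1.] max [301. 346.  12.]
orange [213 204  17  27 245] [223. 217.] mean [460. 384.   5.] min [420. 364.  -3.] max [499. 405.  35.]
bras
[... 1875 characters left out ...]
] min [ 497. -219.   49.] max [ 505. -193.   55.]
brass [304   0  40  16 452] [326.   6.] mean [ -41. 1362. -165.] min [-163. 1350. -199.] max [  48. 1374. -122.]
brass [385  42   8  10  26] [389.  47.] mean [ 275. 1522. -411.] min [ 255. 1493. -419.] max [ 299. 1560. -402.]
brass [325 128  20  12  93] [335. 134.] mean [458. 377.  10.] min [426. 339.   1.] max [487. 397.  38.]
brass [331 152  12  21 191] [336. 161.] mean [539. 199.  95.] min [522. 188.  59.] max [552. 219. 114.]
brass [335 193   6   8  35] [338. 197.] mean [576. 133.  29.] min [570. 126.  17.] max [582. 143.  34.]
brass [  0 385  26  15 124] [ 12. 392.] mean [ 172. -671.   58.] min [ 141. -678.   47.] max [ 205. -668.   65.]
```

```bash
ls pics
```

```text
scene0.png
scene_crop.png
top0.png
top_crop.png
```

View pics/top_crop.png

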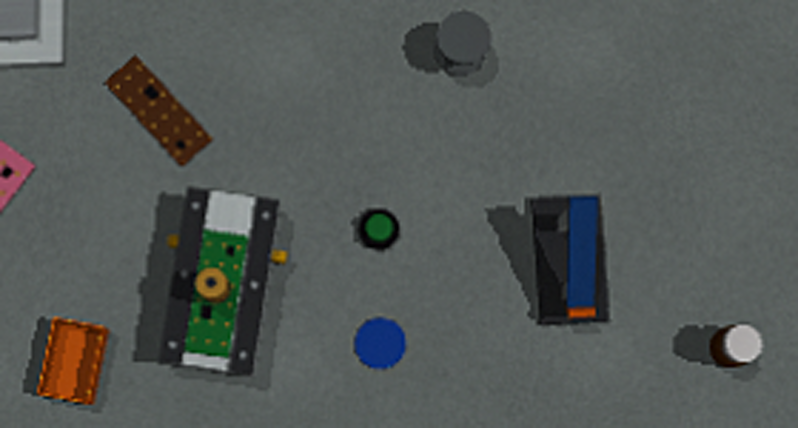

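View pics/scene_crop.png

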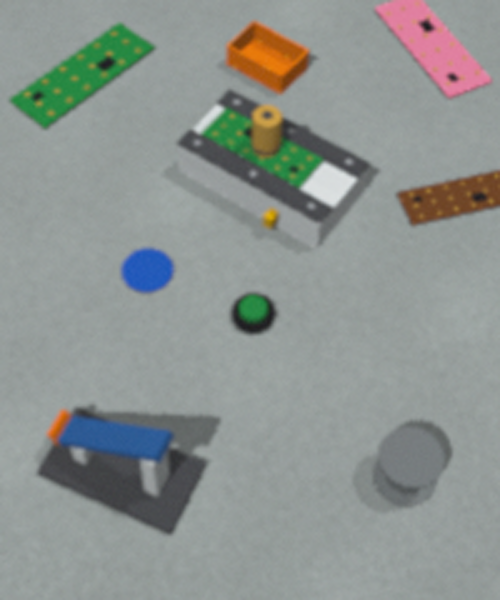

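```bash
python3 - <<'E'
from h import *
def rect(q):
    (cx,cy),(w,h),a=cv2.minAreaRect(q[:,:2].astype(np.float32)); return np.round([cx,cy,w,h,a],1)
for n in ("top","scene"):
    c=load(n+"0.npz");P=cloud(c); hsv=cv2.cvtColor(c["color"],cv2.COLOR_BGR2HSV); H,S,V=[hsv[...,i].astype(int) for i in range(3)]
    X,Y,Z=P[...,0],P[...,1],P[...,2]; ok=c["range_z"]>0
    R=(X>380)&(X<680)&(Y>80)&(Y<320)&ok
    g=R&(H>40)&(H<90)&(S>90)&(Z>40)&(Z<66); print(n,"board",rect(P[g]),g.sum(), "z",np.median(Z[g]))
    d=R&(Z>42)&(Z<70); print("blocktop",rect(P[d]),"z",np.median(Z[d]))
    w=R&(V>150)&(S<60)&(Z>40)&(Z<65)
    N,L,st,ce=cv2.connectedComponentsWithStats(w.astype(np.uint8))
    for i in range(1,N):
        if st[i,4]>15: q=P[L==i]; print("white",st[i,4],rect(q),np.round(q.mean(0),1))
    b=(X>480)&(X<660)&(Y<-140)&(Y>-280)&(H>105)&(H<128)&(S>120)&ok
    q=P[b]; print("bed",rect(q)); A=np.c_[q[:,:2],np.ones(len(q))]; k=np.linalg.lstsq(A,q[:,2],rcond=None)[0]; print("plane",k,"dir",np.degrees(np.arctan2(k[1],k[0])),"slope",np.degrees(np.arctan(np.hypot(k[0],k[1]))))
    ft=(X>450)&(X<680)&(Y<-130)&(Y>-300)&(Z>4)&(Z<120)&ok; print("stand all",rect(P[ft]))
    f2=ft&(Z<18); print("foot",rect(P[f2]))
    o=(X>440)&(X<560)&(Y<-140)&(Y>-280)&(H<18)&(H>3)&(S>150)&ok; print("lip",rect(P[o]),P[o].mean(0),o.sum())
    for nm,(x,y),r in (("pad",(474,21),45),("btn",(607,17),30),("wt",(537,203),25)):
        m=(np.hypot(X-x,Y-y)<r)&ok
        if nm=="pad": m&=(H>105)&(H<128)&(S>120)
        if nm=="btn": m&=(H>40)&(H<85)&(S>100)
        if nm=="wt": m&=(Z>104)
        q=P[m]; print(nm,np.round((q.max(0)+q.min(0))/2,1),q.mean(0).round(1),cv2.minEnclosingCircle(q[:,:2].astype(np.float32)),np.percentile(q[:,2],[5,50,95]).round(1))
    for nm,(x,y) in (("reel",(735,-85)),("jar",(460,-330)),("bin",(460,377))):
        m=(np.hypot(X-x,Y-y)<75)&ok&(Z>12); q=P[m]; print(nm,rect(q),np.percentile(q[:,2],98).round(1))
E
```

```text
top board [530.2 204.5  51.5 139.1  79.9] 520 z 54.333184942799676
blocktop [546.3 200.9 106.7 201.1  80. ] z 53.912360314717716
white 188 [622.5 187.1  48.   42.3  79.3] [622.1 187.5  50.4]
white 53 [454.5 216.9  45.5  11.8  79.7] [454.5 217.7  51.4]
bed [ 5.624e+02 -2.135e+02  1.133e+02  4.730e+01  1.000e-01]
plane [   0.54229395    0.28688195 -168.58544228] dir 27.879538236861375 slope 31.529174426926538
stand all [ 5.652e+02 -2.152e+02  2.263e+02  1.700e+02  1.000e-01]
foot [ 5.652e+02 -2.152e+02  2.263e+02  1.700e+02  1.000e-01]
lip [ 498.8 -206.2   29.3    7.1   88.3] [ 498.50268097 -206.76147417   48.11486391] 32
pad [474.9  21.1   5.4] [473.5  19.8   4.5] ((473.76129150390625, 19.726099014282227), 29.672460556030273) [-0.7  4.5 10. ]
btn [606.3  16.1  20.9] [605.8  17.1  21.2] ((606.0658569335938, 16.576988220214844), 17.440692901611328) [13.3 21.5 27.6]
wt [534.3 205.9 110.3] [534.9 204.9 109.5] ((535.2442016601562, 205.0086669921875), 16.775991439819336) [105.5 109.5 113.8]
reel [799.7 -86.7  18.4  49.4   1.3] 55.7
jar [ 464.4 -358.4   94.4   43.9   73.1] 65.9
bin [460.5 37
[... 512 characters left out ...]
7282373255 slope 31.888365716216132
stand all [ 565.1 -215.6  169.3  229.6   89.3]
foot [ 565.1 -215.6  169.3  229.6   89.3]
lip [ 501.  -205.2    9.5   28.7    4. ] [ 501.56860608 -204.9519548    51.93566739] 41
pad [475.6  21.2   5.3] [475.7  21.3   5.1] ((476.3073425292969, 20.950531005859375), 29.355125427246094) [1.6 5.1 8.4]
btn [607.7  21.1  19.1] [609.3  17.8  20.8] ((608.2969970703125, 21.08768653869629), 19.30725860595703) [12.7 21.4 26. ]
wt [536.2 205.8 109.5] [536.8 203.5 109.5] ((535.0736083984375, 205.34765625), 18.48528289794922) [105.1 109.6 113.5]
reel [801.5 -84.2  47.9  16.   87.1] 54.1
jar [ 460.1 -384.5   40.4   44.7   87.2] 63.9
bin [462.7 374.6  67.2  95.7  76.5] 38.8
```

```bash
python3 - <<'E'
from h import *
from scipy.spatial.transform import Rotation as Ro
from scipy.optimize import minimize
R=Ro.from_euler('xyz',[-1.65467498,1.56967028,-1.91149093]).as_matrix(); print(R.round(3))
cs=[];segs=[]
for n in ("top","scene"):
    c=load(n+"0.npz");P=cloud(c); hsv=cv2.cvtColor(c["color"],cv2.COLOR_BGR2HSV); H,S,V=[hsv[...,i].astype(int) for i in range(3)]
    X,Y,Z=P[...,0],P[...,1],P[...,2]; ok=c["range_z"]>0
    u0,v0,u1,v1=(385,150,420,212) if n=="top" else (240,265,310,310)
    m=np.zeros(H.shape,bool); m[v0:v1,u0:u1]=True
    b=m&(H>100)&(H<130)&(S>120)&(V>60)
    cs.append(c);segs.append(b)
    p=P[b]; r=p[:,2]-(p[:,0]-504)*np.tan(np.pi/6)-45
    p=p[abs(r-np.median(r))<6]; print(n,np.median(r),len(p)); 
    for lo in range(500,625,20):
        q=p[(p[:,0]>lo)&(p[:,0]<lo+20)]
        if len(q)>5: print(lo,len(q),q.mean(0).round(1),np.percentile(q[:,1],[5,95]).round(1))
# silhouette fit of bed quad
def quad(x,y,yaw):
    cy,sy=np.cos(yaw),np.sin(yaw); ex=np.array([cy*np.cos(np.pi/6),sy*np.cos(np.pi/6),.5]); ey=np.array([-sy,cy,0])
    o=np.array([x,y,45.]); return [o+15*ey,o-15*ey,o-15*ey+130*ex,o+15*ey+130*ex],ex,ey
def iou(p,i,sc=4):
    q=proj(cs[i],quad(*p)[0]); M=np.zeros((400*sc,640*sc),np.uint8)
    cv2.fillPoly(M,[np.round((q+.5)*sc*16).astype(np.int32)],1,shift=4)
    B=np.kron(segs[i],np.ones((sc,sc),bool)); return (B&(M>0)).sum()/(B|(M>0)).sum()
for idx in ([0],[1],[0,1]):
    f=lambda v:-sum(iou((v[0]*10,v[1]*10,v[2]*.1),i) for i in idx)
    r=minimize(f,[50.5,-20.5,0.],method='Nelder-Mead',options=dict(initial_simplex=[[50.5,-20.5,-.2],[51,-20.5,.3],[50.5,-20,.3],[50,-21,0]],maxiter=150))
    print(idx,r.x*[10,10,5.73],r.fun)
E
```

```text
[[-0.     0.254  0.967]
 [-0.001  0.967 -0.254]
 [-1.    -0.001 -0.   ]]
top -0.33732814097116304 331
500 36 [ 512.6 -204.5   49.6] [-218.2 -192.7]
520 66 [ 529.7 -206.8   59.9] [-221.  -191.9]
540 56 [ 550.6 -207.1   71.4] [-219.7 -194.3]
560 55 [ 569.4 -205.4   82. ] [-218.7 -192.8]
580 60 [ 589.8 -205.1   93.9] [-217.6 -192. ]
600 58 [ 609.  -204.4  104.9] [-218.7 -190.9]
scene -0.4235088992554559 482
500 40 [ 514.1 -204.2   49.1] [-217.7 -190.3]
520 75 [ 529.7 -204.    58.9] [-217.5 -190.8]
540 84 [ 549.7 -204.2   70.8] [-217.6 -190.4]
560 89 [ 570.3 -204.7   83.4] [-218.5 -190.4]
580 91 [ 590.2 -204.1   94.8] [-217.8 -190.2]
600 94 [ 610.3 -203.   106.3] [-216.5 -189.9]
620 9 [ 621.  -200.8  108.4] [-210.3 -191.3]
[0] [ 507.16091208 -206.68536762    1.10734959] -0.9318823724871241
[1] [ 509.10231497 -203.99238013    1.29435358] -0.9235272138497945
[0, 1] [ 5.07318443e+02 -2.03985760e+02  2.23011989e-01] -1.7924955771782398
```

Emit:
jog_arm(series=[0,0,0.082,0.05,-0.04,0,1,0,0,0.082,0.095,-0.08,0,1,0,0,0.082,0.14,-0.12,0,1,0,0,0.082,0.19,-0.16,0,1,0,0,0.082,0.24,-0.2,0,1,0,0,0.082,0.285,-0.24,0,1,0,0,0.082,0.33,-0.275,-0.01,1,0,0,0.082,0.37,-0.305,-0.02,1,0,0,0.082,0.3955,-0.327,-0.04,1,0,0,0.082,0.3955,-0.327,-0.06,1,0,0,0.082,0.3955,-0.327,-0.08,1,0,0,0.082,0.3955,-0.327,-0.08,1])

```text
clock: 1.6
eef_pos: [534.5, 204.7, 143.0]
eef_rot: [-2.668, 1.568, -2.843]
wrist_force: [-0.1, 0.2, 0.8]
finger_gap: 94.0
```

```bash
python3 - <<'E'
from h import *
c=grab("scene","s1"); crop(c,250,60,450,260,3,"pics/s1c.png")
E
```

```text
(no output)
```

View pics/s1c.png

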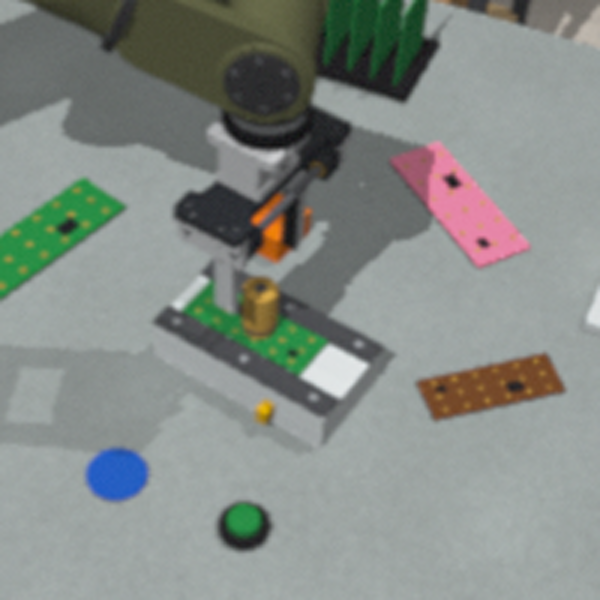

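Emit:
jog_arm(series=[0,0,0,0,0,-0.025,1,0,0,0,0,0,-0.047,1,0,0,0,0,0,-0.047,1,0,0,0,0,0,-0.047,-0.5,0,0,0,0,0,-0.047,-0.5,0,0,0,0,0,-0.047,-0.5,0,0,0,0,0,-0.047,-0.5,0,0,0,0,0,-0.047,-0.5], squeeze=30)

```text
clock: 2.65
eef_pos: [535.2, 205.0, 97.5]
eef_rot: [0.41, 1.571, 0.235]
wrist_force: [-0.1, -1.1, -0.1]
finger_gap: 47.4
```

Emit:
jog_arm(series=[0,0,0,0,0,0,-1,0,0,0,0,0,0,-1,0,0,0,0,0,0,-1,0,0,0,0,0,0,-1,0,0,0,0,0,0.001,-1])

```text
clock: 3.28
eef_pos: [534.9, 204.9, 98.0]
eef_rot: [-2.838, 1.57, -3.013]
wrist_force: [-0.5, 0.2, -4.3]
finger_gap: 33.0
```

Emit:
jog_arm(series=[0,0,0,0,0,0.01,-1,0,0,0,0,0,0.03,-1,0,0,0,-0.01,-0.03,0.04,-1,0,0,0,-0.025,-0.075,0.04,-1,0,0,0,-0.04,-0.12,0.04,-1,0,0,0,-0.053,-0.16,0.03,-1,0,0,0,-0.059,-0.182,0.01,-1,0,0,0,-0.06,-0.184,-0.01,-1,0,0,0,-0.06,-0.184,-0.03,-1,0,0,0,-0.06,-0.184,-0.04,-1,0,0,0,-0.06,-0.184,-0.04,-1])

```text
clock: 4.65
eef_pos: [475.1, 21.0, 58.4]
eef_rot: [-2.99, 1.57, 3.119]
wrist_force: [0.3, 0.2, -3.1]
finger_gap: 33.2
```

```bash
python3 - <<'E'
from h import *
c=grab("scene","s2"); crop(c,230,90,430,290,3,"pics/s2c.png")
from cell import manip
print(manip.read_state()["wrist_force"])
E
```

```text
[-0.04093113 -0.87855371 -3.40733838]
```

View pics/s2c.png

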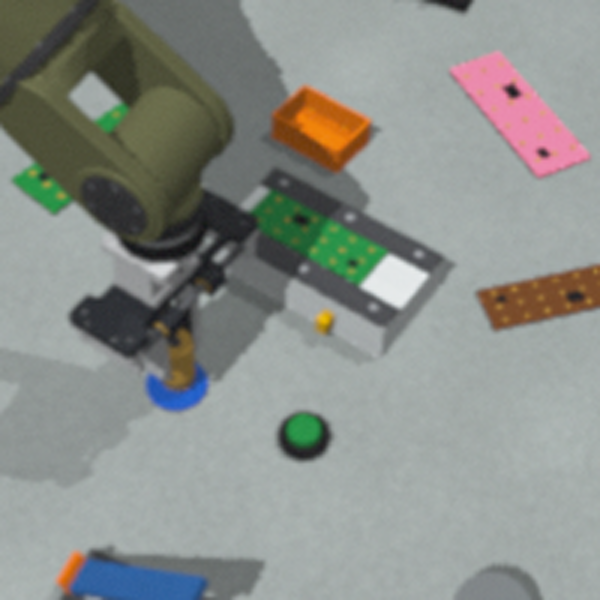

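Emit:
jog_arm(series=[0,0,0,0,0,-0.006,-1,0,0,0,0,0,-0.009,-1,0,0,0,0,0,-0.01,-1,0,0,0,0,0,-0.01,-1])

```text
clock: 5.2
eef_pos: [475.2, 21.0, 48.5]
eef_rot: [-1.43, 1.571, -1.605]
wrist_force: [0.4, -0.5, -3.4]
finger_gap: 33.7
```

Emit:
jog_arm(series=[0,0,0,0,0,-0.0005,-1,0,0,0,0,0,-0.001,-1,0,0,0,0,0,-0.001,-1])

```text
clock: 5.58
eef_pos: [475.2, 20.9, 47.5]
eef_rot: [-0.648, 1.571, -0.823]
wrist_force: [-1.1, -0.9, -3.6]
finger_gap: 33.3
```

Emit:
jog_arm(series=[0,0,0,0,0,-0.0005,-1,0,0,0,0,0,-0.001,-1,0,0,0,0,0,-0.001,-1])

```text
clock: 5.95
eef_pos: [475.4, 20.9, 47.4]
eef_rot: [0.04, 1.57, -0.134]
wrist_force: [-6.0, -0.4, 11.5]
finger_gap: 33.5
```

Emit:
jog_arm(series=[0,0,0,0,0,0,0.1,0,0,0,0,0,0,0.1,0,0,0,0,0,0,0.1,0,0,0,0,0,0.02,0.1,0,0,0,0,0,0.05,0.1,0,0,0,0,0,0.1,-1,0,0,0,0.04,0.045,0.1,-1,0,0,0,0.08,0.09,0.1,-1,0,0,0,0.12,0.135,0.1,-1,0,0,0,0.147,0.168,0.08,-1,0,0,0,0.147,0.168,0.06,-1,0,0,0,0.147,0.168,0.045,-1,0,0,0,0.147,0.168,0.045,-1])

```text
clock: 7.58
eef_pos: [621.4, 187.9, 90.5]
eef_rot: [-2.686, 1.569, -2.862]
wrist_force: [0.1, 0.1, -0.4]
finger_gap: 0.6
```

```bash
python3 - <<'E'
from h import *
c=grab("scene","s3"); crop(c,230,90,430,290,3,"pics/s3c.png")
c=grab("top","t3"); crop(c,220,110,380,260,3.5,"pics/t3c.png")
from cell import manip
s=manip.read_state();print(s["wrist_force"],s["eef_pos"])
E
```

```text
[-0.27764342 -0.30208982  0.40612644] [622.34868982 188.28713422  92.44291085]
```

View pics/s3c.png

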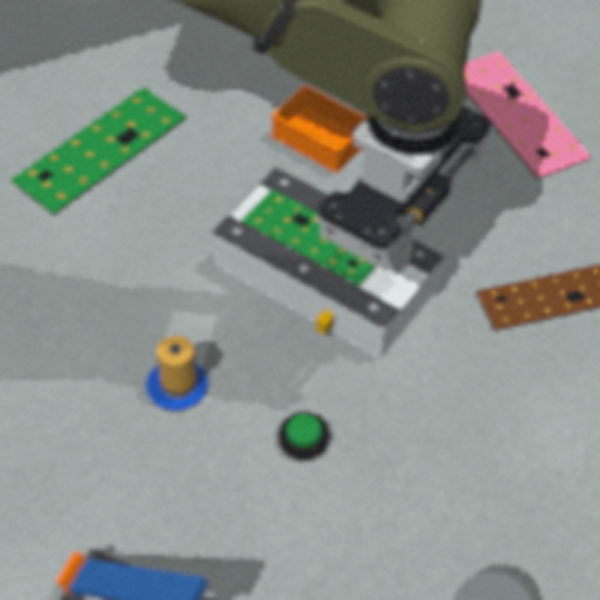

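View pics/t3c.png

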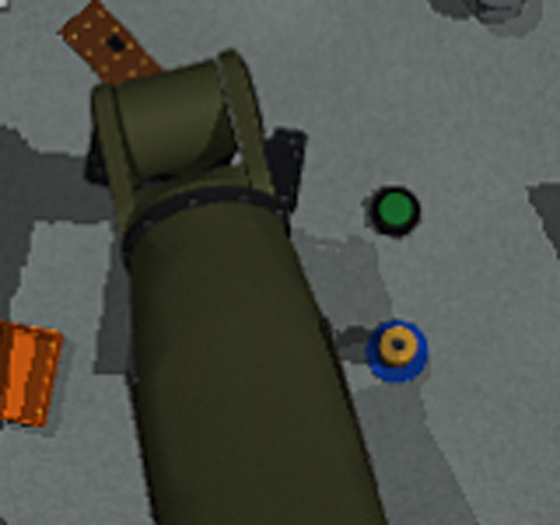

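```bash
cat >> h.py <<'E'
def board(c,draw=None):
    P=cloud(c); hsv=cv2.cvtColor(c["color"],cv2.COLOR_BGR2HSV); H,S,V=[hsv[...,i].astype(int) for i in range(3)]
    X,Y,Z=P[...,0],P[...,1],P[...,2]
    g=(X>340)&(X<680)&(Y>120)&(Y<320)&(H>40)&(H<90)&(S>90)&(Z>40)&(Z<66)&(c["range_z"]>0)
    ex=np.array([.9848,-.1736]);q=P[g][:,:2]-[448,218.5]; a=q@ex; b=q@[.1736,.9848]
    return g.sum(),a.min().round(1),np.percentile(a,[1,99]).round(1),a.max().round(1),np.percentile(b,[1,99]).round(1),np.median(Z[g]).round(1)
E
python3 - <<'E'
from h import *
for n in ("scene0","top0","s3"): print(n,board(load(n+".npz")))
E
```

```text
scene0 (np.int64(523), np.float64(16.4), array([ 17.9, 152.2]), np.float64(154.3), array([-24.3,  28.9]), np.float64(55.4))
top0 (np.int64(520), np.float64(13.8), array([ 14.7, 150.9]), np.float64(153.0), array([-24.7,  25.1]), np.float64(54.3))
s3 (np.int64(478), np.float64(16.0), array([ 17.4, 151.5]), np.float64(153.3), array([-24.2,  28.4]), np.float64(55.3))
```

Emit:
jog_arm(series=[0,0,0,0,0,-0.01,-1,0,0,0,0,0,-0.018,-1,0,0,0,0,0,-0.021,-1,0,0,0,0,0,-0.0215,-1,0,0,0,0,0,-0.0215,-1])

```text
clock: 8.3
eef_pos: [622.3, 189.0, 70.1]
eef_rot: [0.396, 1.57, 0.222]
wrist_force: [-0.6, 0.4, -0.7]
finger_gap: 0.8
```

Emit:
jog_arm(series=[0,0,0,-0.006,0.001,0,-1,0,0,0,-0.011,0.002,0,-1,0,0,0,-0.016,0.003,0,-1,0,0,0,-0.021,0.0037,0,-1,0,0,0,-0.026,0.0046,0,-1,0,0,0,-0.031,0.0055,0,-1,0,0,0,-0.036,0.0063,0,-1,0,0,0,-0.041,0.0072,0,-1,0,0,0,-0.046,0.0081,0,-1,0,0,0,-0.051,0.009,0,-1,0,0,0,-0.056,0.0099,0,-1,0,0,0,-0.061,0.0108,0,-1,0,0,0,-0.065,0.0115,0,-1,0,0,0,-0.065,0.0115,0,-1])

```text
clock: 10.05
eef_pos: [556.8, 200.5, 69.9]
eef_rot: [-2.813, 1.57, -2.987]
wrist_force: [0.8, -1.0, 1.0]
finger_gap: 0.4
```

```bash
python3 - <<'E'
from h import *
c=grab("scene","s4"); crop(c,230,90,430,290,3,"pics/s4c.png"); print(board(c))
from cell import manip
s=manip.read_state();print(s["wrist_force"],s["eef_pos"])
E
```

```text
(np.int64(308), np.float64(-40.3), array([-38.4,  97.1]), np.float64(99.0), array([-24.3,  25.4]), np.float64(55.2))
[ 0.27929867  0.48226965 -0.19395372] [556.93724966 200.51075153  69.81644281]
```

View pics/s4c.png

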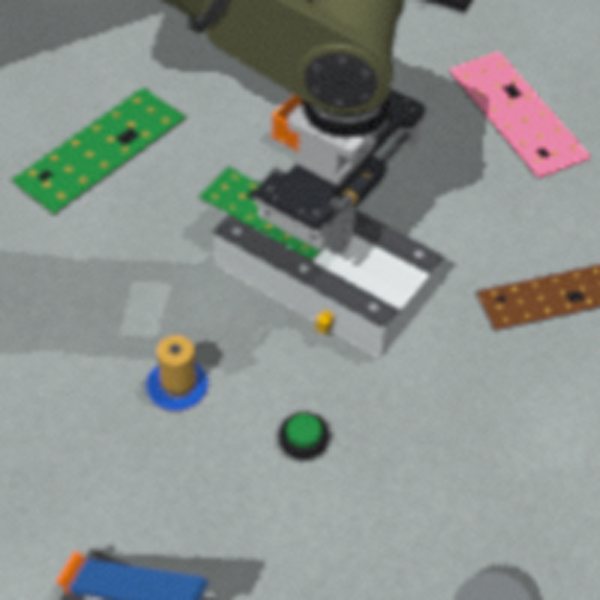

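Emit:
jog_arm(series=[0,0,0,-0.003,0.0005,0,-1,0,0,0,-0.005,0.0009,0,-1,0,0,0,-0.005,0.0009,0,-1,0,0,0,-0.003,0.0005,0.02,-1,0,0,0,0.0,0.0,0.05,-1,0,0,0,0.0,-0.05,0.08,0,0,0,0,0.0,-0.1,0.1,1,0,0,0,0.0,-0.15,0.1,1,0,0,0,-0.01,-0.2,0.1,1])

```text
clock: 11.22
eef_pos: [547.1, -1.2, 170.2]
eef_rot: [0.096, 1.57, -0.078]
wrist_force: [0.7, -0.9, -0.8]
finger_gap: 36.9
```

```bash
python3 - <<'E'
from h import *
c=grab("scene","s5"); crop(c,230,90,430,290,3,"pics/s5c.png"); print(board(c))
c=grab("top","t5"); crop(c,220,110,380,260,3.5,"pics/t5c.png"); print(board(c))
from cell import manip
s=manip.read_state();print(s["wrist_force"],s["eef_pos"])
E
```

```text
(np.int64(140), np.float64(24.3), array([24.7, 94.2]), np.float64(95.9), array([-24.3,  27.4]), np.float64(55.3))
(np.int64(635), np.float64(-45.3), array([-44.2,  91.7]), np.float64(93.8), array([-24.6,  24.9]), np.float64(54.3))
[0.09989248 0.70748489 0.0666494 ] [546.50914619  -3.22082771 170.01972944]
```

View pics/s5c.png

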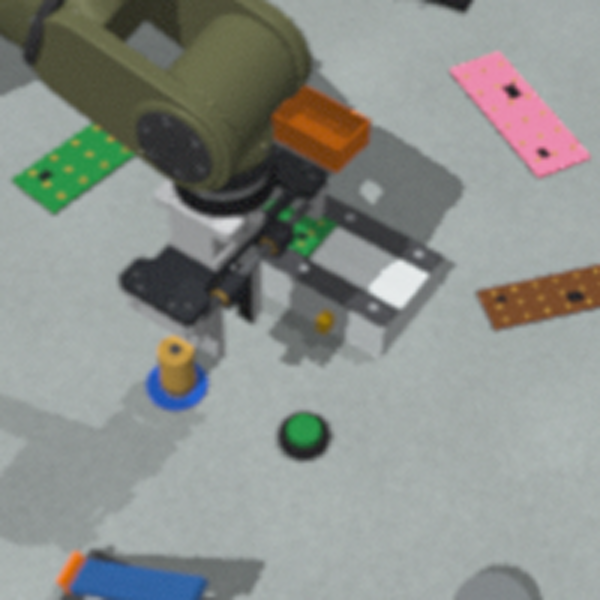

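View pics/t5c.png

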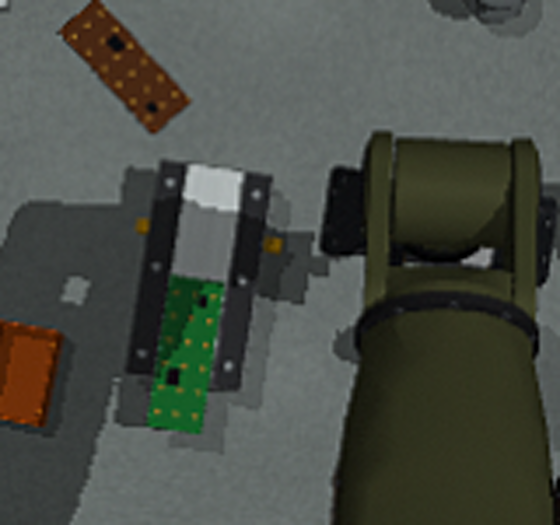

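Emit:
jog_arm(series=[0,0,0,-0.025,0.045,0,1,0,0,0,-0.05,0.09,0,1,0,0,0,-0.075,0.135,0,1,0,0,0,-0.1,0.18,0,1,0,0,0,-0.122,0.226,-0.01,1,0,0,0,-0.122,0.226,-0.03,1,0,0,0,-0.122,0.226,-0.06,1,0,0,0,-0.122,0.226,-0.06,1])

```text
clock: 12.32
eef_pos: [424.1, 226.6, 108.6]
eef_rot: [-2.585, 1.567, -2.759]
wrist_force: [0.5, 0.6, 0.9]
finger_gap: 93.9
```

```bash
python3 - <<'E'
from h import *
c=grab("scene","s6"); crop(c,230,90,430,290,3,"pics/s6c.png"); print(board(c))
from cell import manip
s=manip.read_state();print(s["wrist_force"],s["eef_pos"],s["finger_gap"])
from scipy.spatial.transform import Rotation as Ro
print(Ro.from_euler('xyz',s["eef_rot"]).as_matrix().round(3))
E
```

```text
(np.int64(598), np.float64(-43.0), array([-40.1,  93. ]), np.float64(94.3), array([-24.1,  28.8]), np.float64(55.2))
[0.92024167 0.34561632 0.31949523] [424.90809544 226.7566519  109.9750462 ] 94.1980416356163
[[-0.001  0.174  0.985]
 [-0.     0.985 -0.174]
 [-1.    -0.001 -0.001]]
```

View pics/s6c.png

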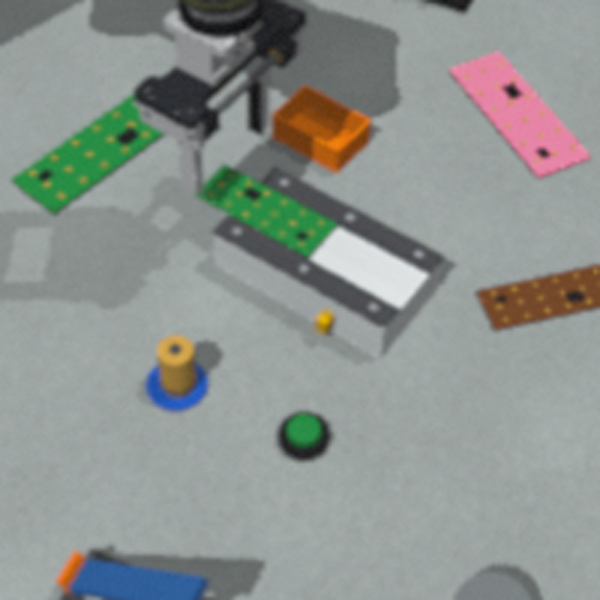

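Emit:
jog_arm(series=[0,0,0,0,-0.004,-0.02,1,0,0,0,0,-0.004,-0.045,1,0,0,0,0,-0.004,-0.057,1,0,0,0,0,-0.004,-0.057,1,0,0,0,0,-0.004,-0.057,-1,0,0,0,0,-0.004,-0.057,-1,0,0,0,0,-0.004,-0.057,-1,0,0,0,0,-0.004,-0.057,-1,0,0,0,0,-0.004,-0.057,-1,0,0,0,0,-0.004,-0.057,-1,0,0,0,0,-0.004,-0.057,-1,0,0,0,0,-0.004,-0.057,-1], squeeze=40)

```text
clock: 13.88
eef_pos: [425.2, 222.5, 52.9]
eef_rot: [1.97, 1.571, 1.796]
wrist_force: [-0.2, 1.1, 1.2]
finger_gap: 49.1
```

```bash
python3 - <<'E'
from h import *
c=grab("scene","s7"); crop(c,230,90,430,290,3,"pics/s7c.png"); print(board(c))
from cell import manip
s=manip.read_state();print(s["wrist_force"],s["eef_pos"],s["finger_gap"])
E
```

```text
(np.int64(548), np.float64(-39.1), array([-34.8,  93.4]), np.float64(95.0), array([-25.1,  28.4]), np.float64(55.5))
[-0.19031649  0.14450486 -0.37650403] [425.22502913 222.47181205  52.96719945] 48.78341888622717
```

View pics/s7c.png

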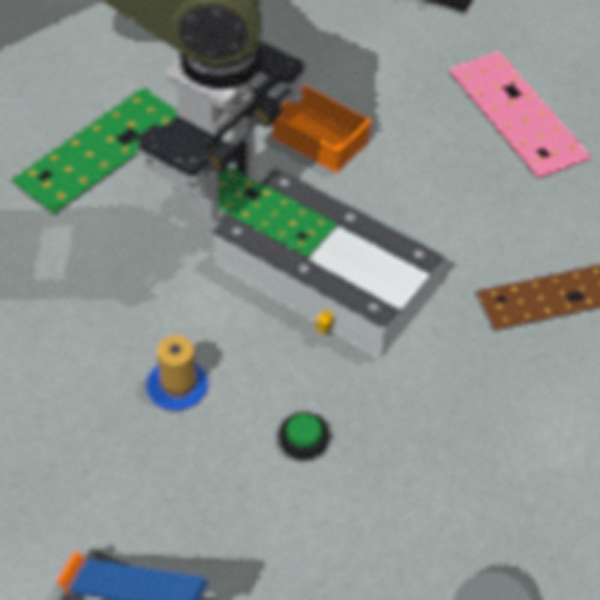

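Emit:
jog_arm(series=[0,0,0,0,0,0.005,-1,0,0,0,0,0,0.015,-1,0,0,0,0,0,0.035,-1,0,0,0,0,0,0.06,-1,0,0,0,0,0,0.085,-1,0,0,0,0,0,0.1,-1,0,0,0,0,0,0.1,-1])

```text
clock: 14.8
eef_pos: [425.5, 222.6, 153.8]
eef_rot: [0.588, 1.569, 0.413]
wrist_force: [0.3, -0.4, -0.2]
finger_gap: 49.1
```

```bash
python3 - <<'E'
from h import *
c=grab("scene","s8"); crop(c,230,70,430,270,3,"pics/s8c.png")
from cell import manip
s=manip.read_state();print(s["wrist_force"],s["eef_pos"],s["finger_gap"])
P=cloud(c);hsv=cv2.cvtColor(c["color"],cv2.COLOR_BGR2HSV); H,S,V=[hsv[...,i].astype(int) for i in range(3)]
g=(P[...,0]>380)&(P[...,0]<650)&(abs(P[...,1]-200)<70)&(P[...,2]>70)&(H>40)&(H<90)&(S>90)
q=P[g]; e=s["eef_pos"]; ex=np.array([.9848,-.1736]); a=(q[:,:2]-e[:2])@ex; b=(q[:,:2]-e[:2])@[.1736,.9848]
print(len(q),np.percentile(a,[1,99]),np.percentile(b,[1,99]),np.polyfit(a,q[:,2]-e[2],1))
from scipy.spatial.transform import Rotation as Ro
for yaw,t in ((11,-5),(11,-15),(11,-25),(11,-30),(11,0)):
    ps=np.radians(1); print(yaw,t,(Ro.from_rotvec(np.radians(t)*np.array([-np.sin(ps),np.cos(ps),0]))*Ro.from_euler('z',yaw,degrees=True)).as_rotvec().round(4))
E
```

```text
[ 0.09735515 -0.39319379 -2.00465607] [425.11452234 222.41110411 152.82323635] 48.91290362703585
578 [-12.38197196 118.51449084] [-24.1850819   26.22277948] [-0.01015379  3.38084424]
11 -5 [-0.0069 -0.0871  0.1919]
11 -15 [-0.0206 -0.2614  0.1909]
11 -25 [-0.0343 -0.4356  0.1889]
11 -30 [-0.0411 -0.5228  0.1876]
11 0 [0.    0.    0.192]
```

View pics/s8c.png

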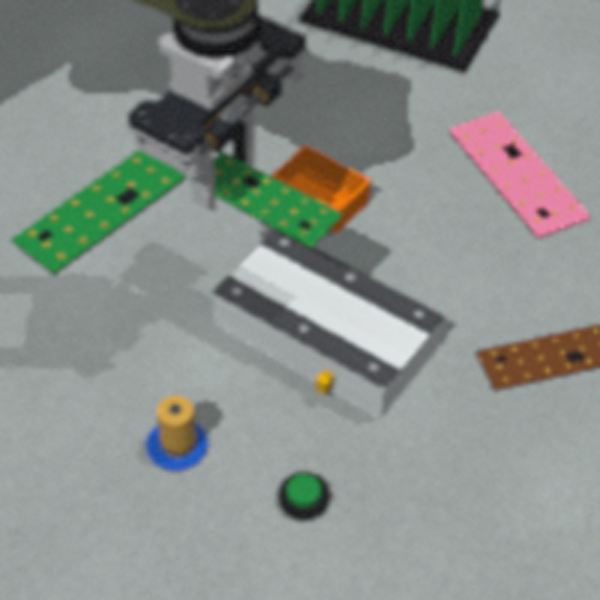

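Emit:
jog_arm(series=[0,0,0.05,0.008,-0.045,0.01,-1,0,0,0.1,0.016,-0.095,0.02,-1,0,0,0.15,0.024,-0.145,0.02,-1,0,0,0.192,0.032,-0.195,0.02,-1,-0.0069,-0.0871,0.192,0.04,-0.245,0.02,-1,-0.0137,-0.174,0.1915,0.048,-0.295,0.02,-1,-0.0206,-0.2614,0.191,0.056,-0.345,0.02,-1,-0.0275,-0.349,0.19,0.064,-0.39,0.02,-1,-0.0343,-0.4356,0.189,0.072,-0.4275,0.02,-1,-0.0411,-0.5228,0.1876,0.072,-0.4275,0.01,-1,-0.0411,-0.5228,0.1876,0.072,-0.4275,-0.01,-1,-0.0411,-0.5228,0.1876,0.072,-0.4275,-0.03,-1,-0.0411,-0.5228,0.1876,0.072,-0.4275,-0.041,-1,-0.0411,-0.5228,0.1876,0.072,-0.4275,-0.041,-1])

```text
clock: 16.6
eef_pos: [501.2, -200.0, 115.8]
eef_rot: [-0.007, 1.06, 0.003]
wrist_force: [0.6, 0.4, 0.5]
finger_gap: 48.5
```

```bash
cat >> h.py <<'E'
def held(c,s):
    from scipy.spatial.transform import Rotation as Ro
    R=Ro.from_euler('xyz',s["eef_rot"]).as_matrix(); e=s["eef_pos"]
    P=cloud(c);hsv=cv2.cvtColor(c["color"],cv2.COLOR_BGR2HSV); H,S,V=[hsv[...,i].astype(int) for i in range(3)]
    g=(P[...,0]>440)&(P[...,0]<700)&(abs(P[...,1]+200)<70)&(P[...,2]>40)&(H>40)&(H<90)&(S>90)&(c["range_z"]>0)
    q=P[g]
    print("tool x,y,z axes",R.T.round(3).tolist(),"pos",e.round(1),s["wrist_force"].round(1),s["finger_gap"].round(1))
    ps=np.radians(1); cy,sy=np.cos(ps),np.sin(ps); B=np.array([[cy*.866,sy*.866,.5],[-sy,cy,0],[-.5*cy,-.5*sy,.866]])
    b=(q-[507.5,-205.5,45])@B.T; t=(e-[507.5,-205.5,45])@B.T
    print("TCP in bed",t.round(1),"board pts n",len(q),"x",np.percentile(b[:,0],[1,99]).round(1),"y",np.percentile(b[:,1],[1,99]).round(1),"zfit",np.polyfit(b[:,0],b[:,2],1).round(3),"yfit",np.polyfit(b[:,1],b[:,2],1).round(3))
E
python3 - <<'E'
from h import *
from cell import manip
c=grab("scene","s9"); crop(c,210,180,410,380,3,"pics/s9c.png"); s=manip.read_state(); held(c,s)
c=grab("top","t9"); crop(c,340,110,480,260,4,"pics/t9c.png"); held(c,s)
E
```

```text
Traceback (most recent call last):
  File "h.py", line 31, in held
    print("tool x,y,z axes",R.T.round(3).tolist(),"pos",e.round(1),s["wrist_force"].round(1),s["finger_gap"].round(1))
                                                                                             ^^^^^^^^^^^^^^^^^^^^^
AttributeError: 'float' object has no attribute 'round'
```

View pics/s9c.png

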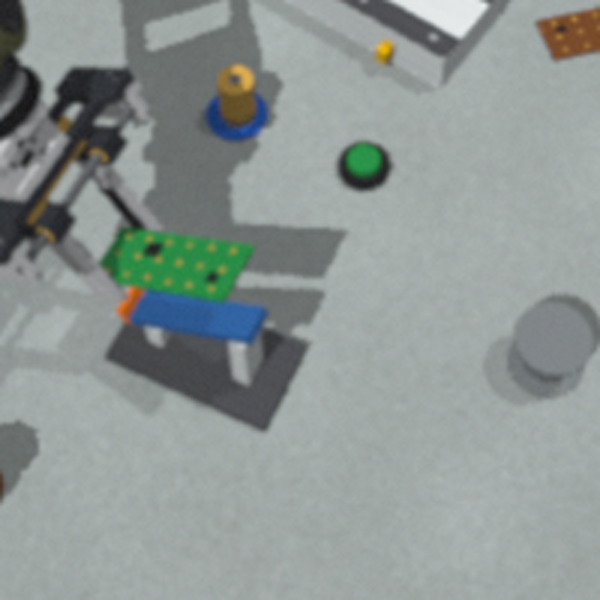

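```bash
sed -i 's/s\["finger_gap"\].round(1)/round(s["finger_gap"],1)/' h.py
python3 - <<'E'
from h import *
from cell import manip
c=grab("scene","s9"); s=manip.read_state(); held(c,s)
c=grab("top","t9"); crop(c,340,110,480,260,4,"pics/t9c.png"); held(c,s)
E
```

```text
tool x,y,z axes [[0.49, 0.001, -0.872], [-0.009, 1.0, -0.004], [0.872, 0.01, 0.49]] pos [ 501.5 -200.4  116.9] [ 0.6  0.6 -0.5] 49.1
TCP in bed [30.9  5.2 65.2] board pts n 811 x [ 14.5 149.6] y [-17.9  31.6] zfit [-1.3000e-02  6.6637e+01] yfit [5.0000e-03 6.5453e+01]
tool x,y,z axes [[0.49, 0.001, -0.872], [-0.009, 1.0, -0.004], [0.872, 0.01, 0.49]] pos [ 501.5 -200.4  116.9] [ 0.6  0.6 -0.5] 49.1
TCP in bed [30.9  5.2 65.2] board pts n 627 x [ 20.5 149.5] y [-20.5  30.6] zfit [-5.0000e-02  7.1576e+01] yfit [ 0.15  66.592]
```

View pics/t9c.png

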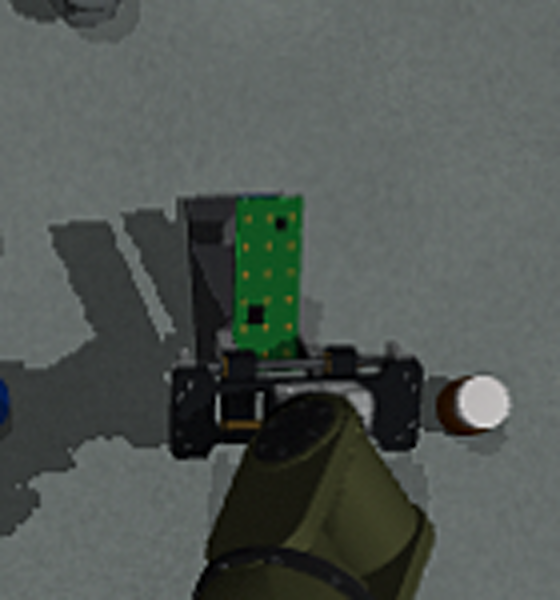

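Emit:
jog_arm(series=[0,-0.012,0,0.001,-0.0051,-0.008,-1,0,-0.012,0,0.009,-0.0051,-0.024,-1,0,-0.012,0,0.017,-0.0051,-0.038,-1,0,-0.012,0,0.0214,-0.0051,-0.0455,-1,0,-0.012,0,0.0214,-0.0051,-0.0455,-1])

```text
clock: 17.38
eef_pos: [528.8, -199.8, 77.5]
eef_rot: [-0.021, 1.064, -0.022]
wrist_force: [-0.6, -0.2, -1.0]
finger_gap: 49.0
```

```bash

python3 - <<'E'
from h import *
from cell import manip
c=grab("scene","s10");crop(c,210,220,360,340,5,"pics/s10c.png"); s=manip.read_state(); held(c,s)
c=grab("top","t10"); crop(c,350,130,450,230,6,"pics/t10c.png"); held(c,s)
E
```

```text
tool x,y,z axes [[0.486, -0.011, -0.874], [0.003, 1.0, -0.011], [0.874, 0.003, 0.486]] pos [ 528.8 -199.9   77.9] [-0.2  1.  -0.7] 48.9
TCP in bed [35.   5.2 17.8] board pts n 823 x [ 18.2 153.9] y [-19.5  31.1] zfit [-0.022 19.847] yfit [2.0000e-03 1.7824e+01]
tool x,y,z axes [[0.486, -0.011, -0.874], [0.003, 1.0, -0.011], [0.874, 0.003, 0.486]] pos [ 528.8 -199.9   77.9] [-0.2  1.  -0.7] 48.9
TCP in bed [35.   5.2 17.8] board pts n 582 x [ 15.  152.8] y [-21.   31.7] zfit [-0.052 24.325] yfit [ 0.162 18.962]
```

View pics/s10c.png

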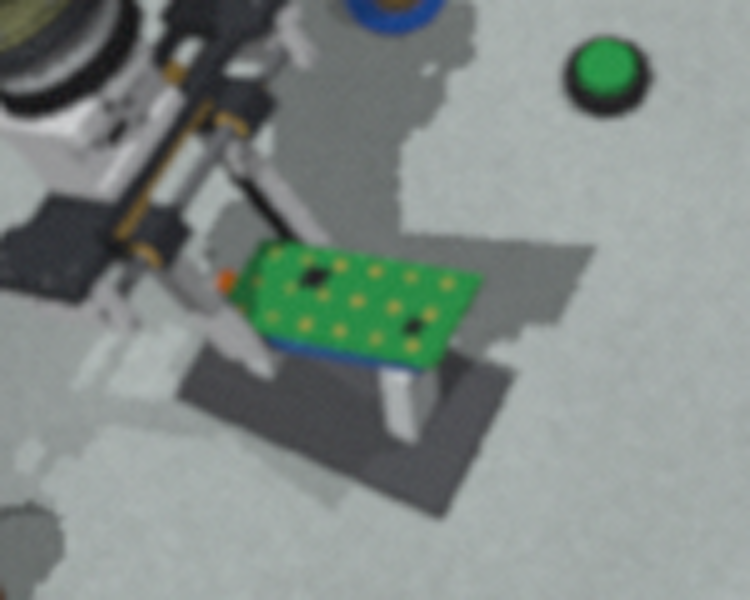

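View pics/t10c.png

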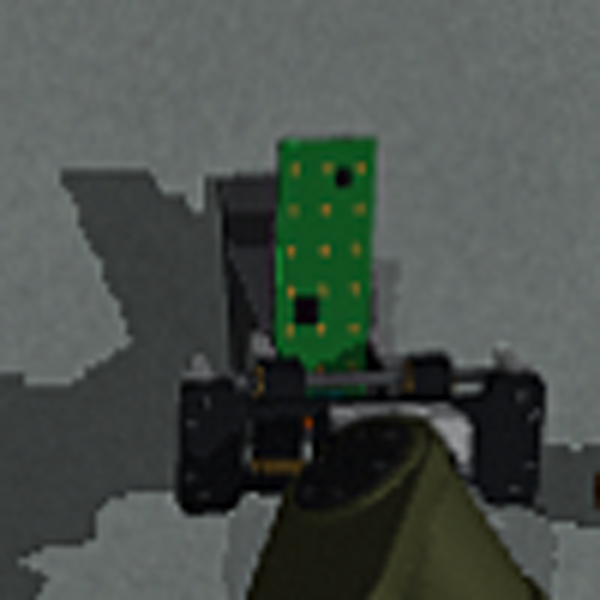

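```bash

python3 - <<'E'
from cell import manip
s=manip.read_state(); print(s["joints"].round(3),s["qd"].round(3),s["clock"],s["eef_pos"])
E
```

```text
[-0.533  0.334  1.951  0.555  0.467 -2.554] [-0.    -0.009  0.001  0.    -0.    -0.001] 17.475 [ 528.76845552 -200.03442368   78.12693851]
```

```bash
cat > kin.py <<'E'
import numpy as np
from scipy.spatial.transform import Rotation as Ro
from scipy.optimize import least_squares
def Rt(j):
    r=lambda a,t:Ro.from_euler(a,t).as_matrix()
    # tool z-dir flange -> tool x
    return r('z',j[0])@r('y',j[1]+j[2])@r('z',j[3])@r('y',j[4])@r('z',j[5])
# start: infer fixed flange->tool rotation
j0=np.array([1.24739667e+00,3.00448455e-01,1.52157621e+00,2.00992457e-05,1.32069386e+00,-6.65886898e-02])
e0=Ro.from_euler('xyz',[-1.65467498,1.56967028,-1.91149093]).as_matrix(); p0=np.array([139.615,531.739,223.9])
F=Rt(j0).T@e0
E
python3 - <<'E'
from kin import *
from cell import manip
s=manip.read_state(); R1=Ro.from_euler('xyz',s["eef_rot"]).as_matrix(); j=s["joints"]
print(F.round(3)); print(R1.round(3)); 
for s4 in (1,-1):
  for s6 in (1,-1):
    jj=j*np.array([1,1,1,s4,1,s6]); jj0=j0*np.array([1,1,1,s4,1,s6]); print(s4,s6,(Rt(jj)@Rt(jj0).T@e0).round(3).tolist())
E
```

```text
[[ 0. -1. -0.]
 [ 0.  0. -1.]
 [ 1.  0.  0.]]
[[ 0.486  0.003  0.874]
 [-0.011  1.     0.003]
 [-0.874 -0.011  0.486]]
1 1 [[0.486, 0.003, 0.874], [-0.011, 1.0, 0.003], [-0.874, -0.011, 0.486]]
1 -1 [[0.486, -0.843, 0.23], [-0.011, 0.257, 0.966], [-0.874, -0.472, 0.116]]
-1 1 [[0.245, -0.725, 0.644], [-0.42, 0.52, 0.744], [-0.874, -0.453, -0.177]]
-1 -1 [[0.245, -0.81, -0.533], [-0.42, -0.584, 0.695], [-0.874, 0.054, -0.483]]
```

```bash
cat >> kin.py <<'E'
def fk(j,q):
    a1,d1,L2,L3,d6=q
    r=lambda a,t:Ro.from_euler(a,t).as_matrix()
    p=np.array([a1+L2*np.sin(j[1])+L3*np.sin(j[1]+j[2]),0,d1+L2*np.cos(j[1])+L3*np.cos(j[1]+j[2])])
    R=Rt(j); return r('z',j[0])@p+R[:,2]*d6, R@F
E
python3 - <<'E'
from kin import *
from cell import manip
s=manip.read_state(); j=s["joints"]; p=s["eef_pos"]
print(j,p)
res=least_squares(lambda q:np.r_[fk(j0,q)[0]-p0,fk(j,q)[0]-p],[100,350,400,400,250],x_scale=100)
print(res.x.round(1),res.fun.round(2))
for q0 in ([0,300,450,450,300],):
    r2=least_squares(lambda q:np.r_[fk(j0,[0,*q])[0]-p0,fk(j,[0,*q])[0]-p],q0[1:],x_scale=100); print(r2.x.round(1),r2.fun.round(2))
E
```

```text
[-0.53292728  0.33369095  1.95110823  0.55526802  0.46723362 -2.55405597] [ 528.76845552 -200.03442368   78.12693851]
[  525.4  2330.8 -1643.8   526.7   405.8] [ 34.7  -11.63   0.     0.     0.    -0.  ]
[574.7 126.  513.  332.6] [ 30.02 -25.6   11.01   2.34 -21.55 -11.01]
```

```bash
cat >> kin.py <<'E'
def fk(j,q):
    a1,b,d1,L2,L3,d6=q
    r=lambda a,t:Ro.from_euler(a,t).as_matrix()
    p=np.array([a1+L2*np.sin(j[1])+L3*np.sin(j[1]+j[2]),b,d1+L2*np.cos(j[1])+L3*np.cos(j[1]+j[2])])
    R=Rt(j); return r('z',j[0])@p+R[:,2]*d6, R@F
E
python3 - <<'E'
from kin import *
from cell import manip
s=manip.read_state(); j=s["joints"]; p=s["eef_pos"]
for q0 in ([0,36,300,450,450,300],[0,36,180,420,400,300],[0,36,400,400,400,250]):
    res=least_squares(lambda q:np.r_[fk(j0,q)[0]-p0,fk(j,q)[0]-p],q0,x_scale=100,max_nfev=500)
    print(res.x.round(1),res.fun.round(2))
    r2=least_squares(lambda q:np.r_[fk(j0,[0,*q])[0]-p0,fk(j,[0,*q])[0]-p],q0[1:],x_scale=100); print(r2.x.round(1),r2.fun.round(2))
E
```

```text
[ 165.8   36.6  726.4 -148.   440.7  251.6] [ 0.  0.  0.  0. -0. -0.]
[ 40.7 126.7 442.7 427.7 216.8] [-5.04 -2.01  2.62  0.56 -5.13 -2.62]
[ 165.8   36.6  726.4 -148.   440.7  251.6] [ 0. -0. -0. -0.  0. -0.]
[ 40.7 126.7 442.7 427.7 216.8] [-5.04 -2.01  2.62  0.56 -5.13 -2.62]
[ 165.8   36.6  726.4 -148.   440.7  251.6] [-0.  0.  0. -0.  0.  0.]
[ 40.7 126.7 442.7 427.7 216.8] [-5.04 -2.01  2.62  0.56 -5.13 -2.62]
```

```bash
cat > ik.py <<'E'
from kin import *
def rel(j,q,dp,Rnew):
    p,_=fk(j,q); t=p+np.array(dp)
    f=lambda x:np.r_[fk(x,q)[0]-t,200*(fk(x,q)[1]-Rnew).ravel()]
    r=least_squares(f,j); return r.x,np.abs(r.fun).max()
E
python3 - <<'E'
from ik import *
from cell import manip
s=manip.read_state(); j=s["joints"]; p=s["eef_pos"]
for q in ([0,40.7,126.7,442.7,427.7,216.8],[165.8,36.6,726.4,-148,440.7,251.6]):
  for yaw in (1,0,-1,-2,-3):
    for yb in (0,3,5):
      ps=np.radians(yaw); B=(Ro.from_euler('z',ps)*Ro.from_euler('y',-np.pi/6)).as_matrix() # bed-ish
      Rn=np.c_[-B[:,2],B[:,1],B[:,0]]
      b1=np.radians(1); Bb=(Ro.from_euler('z',b1)*Ro.from_euler('y',-np.pi/6)).as_matrix()
      t=np.array([507.5,-205.5,45])+Bb@[24.6,yb,3.2]
      x,e=rel(j,q,t-p,Rn); print(yaw,yb,x.round(3),round(e,3))
E
```

```text
1 0 [-0.555  0.366  1.966  0.677  0.447 -2.707] 0.0
1 3 [-0.55   0.364  1.969  0.676  0.444 -2.701] 0.0
1 5 [-0.546  0.362  1.972  0.675  0.442 -2.698] 0.0
0 0 [-0.552  0.365  1.968  0.667  0.437 -2.68 ] 0.0
0 3 [-0.546  0.362  1.972  0.666  0.434 -2.675] 0.0
0 5 [-0.543  0.361  1.974  0.665  0.432 -2.671] 0.0
-1 0 [-0.548  0.363  1.97   0.657  0.428 -2.653] 0.0
-1 3 [-0.543  0.361  1.974  0.655  0.424 -2.647] 0.0
-1 5 [-0.539  0.359  1.976  0.654  0.422 -2.643] 0.0
-2 0 [-0.545  0.362  1.972  0.645  0.418 -2.624] 0.0
-2 3 [-0.539  0.359  1.976  0.644  0.414 -2.618] 0.0
-2 5 [-0.536  0.358  1.978  0.642  0.412 -2.614] 0.0
-3 0 [-0.541  0.36   1.974  0.633  0.408 -2.595] 0.0
-3 3 [-0.536  0.358  1.978  0.631  0.405 -2.589] 0.0
-3 5 [-0.532  0.356  1.98   0.63   0.403 -2.584] 0.0
1 0 [-0.558  0.232  2.101  0.68   0.447 -2.713] 0.0
1 3 [-0.552  0.24   2.094  0.679  0.444 -2.707] 0.0
1 5 [-0.549  0.246  2.089  0.678  0.442 -2.703] 0.0
0 0 [-0.554  0.238  2.096  0.67   0.437 -2.685] 0.0
0 3 [-0.548  0.246  2.089  0.668  0.434 -2.679] 0.0
0 5 [-0.544  0.251  2.084  0.667  0.432 -2.675] 0.0
-1 0 [-0.55   0.244  2.091  0.659  0.427 -2.657] 0.0
-1 3 [-0.544  0.252  2.084  0.657  0.424 -2.65 ] 0.0
-1 5 [-0.54   0.257  2.08   0.656  0.422 -2.646] 0.0
-2 0 [-0.545  0.249  2.086  0.647  0.417 -2.627] 0.0
-2 3 [-0.54   0.257  2.08   0.645  0.414 -2.62 ] 0.0
-2 5 [-0.536  0.262  2.075  0.644  0.412 -2.616] 0.0
-3 0 [-0.541  0.254  2.082  0.634  0.407 -2.597] 0.0
-3 3 [-0.535  0.262  2.075  0.632  0.404 -2.59 ] 0.0
-3 5 [-0.531  0.267  2.071  0.63   0.402 -2.585] 0.0
```

Emit:
jog_arm(series=[0,0,0,-0.01,0,0.03,-1,0.083,-0.002,-0.149,-0.01,0,0.07,-1,0.165,-0.004,-0.297,0,0,0.1,-1,0.248,-0.006,-0.446,0.01,0,0.12,-1,0.33,-0.007,-0.594,0.02,0,0.12,-1,0.413,-0.009,-0.743,0.03,0,0.12,-1,0.496,-0.011,-0.891,0.04,-0.002,0.12,-1,0.578,-0.013,-1.04,0.052,-0.004,0.12,-1,0.661,-0.015,-1.189,0.052,-0.004,0.12,-1,0.744,-0.017,-1.337,0.052,-0.004,0.12,-1,0.826,-0.019,-1.486,0.052,-0.004,0.12,-1,0.909,-0.021,-1.634,0.052,-0.004,0.12,-1,0.991,-0.022,-1.783,0.052,-0.004,0.12,-1,1.074,-0.024,-1.932,0.052,-0.004,0.12,-1,1.157,-0.026,-2.08,0.052,-0.004,0.12,-1,1.239,-0.028,-2.229,0.052,-0.004,0.12,-1,1.322,-0.03,-2.377,0.052,-0.004,0.12,-1,1.405,-0.032,-2.526,0.052,-0.004,0.12,-1,1.487,-0.034,-2.674,0.052,-0.004,0.12,-1,1.487,-0.034,-2.674,0.052,-0.004,0.12,-1])

```text
clock: 19.98
eef_pos: [580.6, -204.1, 198.4]
eef_rot: [3.035, 1.062, -0.024]
wrist_force: [0.4, -0.3, -0.6]
finger_gap: 49.1
```

```bash

python3 - <<'E'
from h import *
from cell import manip
from scipy.spatial.transform import Rotation as Ro
c=grab("scene","s11");crop(c,190,160,390,340,4,"pics/s11c.png"); s=manip.read_state(); held(c,s); print(s["joints"].round(3),s["clock"])
c=grab("top","t11"); crop(c,320,100,460,240,4,"pics/t11c.png"); held(c,s)
ps=np.radians(1);B=(Ro.from_euler('z',ps)*Ro.from_euler('y',-np.pi/6)).as_matrix(); Rn=np.c_[-B[:,2],-B[:,1],-B[:,0]]
print((Ro.from_matrix(Rn)*Ro.from_euler('xyz',s["eef_rot"]).inv()).as_rotvec().round(4))
E
```

```text
tool x,y,z axes [[0.487, -0.012, -0.873], [0.071, -0.996, 0.053], [-0.871, -0.088, -0.484]] pos [ 580.7 -204.1  198.3] [-0.6 -0.3 -1.2] 48.8
TCP in bed [1.40e+02 1.00e-01 9.61e+01] board pts n 378 x [ 68.7 166.6] y [-40.3  26.7] zfit [6.100e-02 9.142e+01] yfit [ -0.252 100.067]
[-0.487  0.248  1.729  0.332  0.73   0.799] 20.025
tool x,y,z axes [[0.487, -0.012, -0.873], [0.071, -0.996, 0.053], [-0.871, -0.088, -0.484]] pos [ 580.7 -204.1  198.3] [-0.6 -0.3 -1.2] 48.8
TCP in bed [1.40e+02 1.00e-01 9.61e+01] board pts n 152 x [123.4 173.2] y [-24.2  70.4] zfit [   1.495 -108.07 ] yfit [  1.794 111.983]
[ 0.0539 -0.0153 -0.0534]
```

View pics/s11c.png

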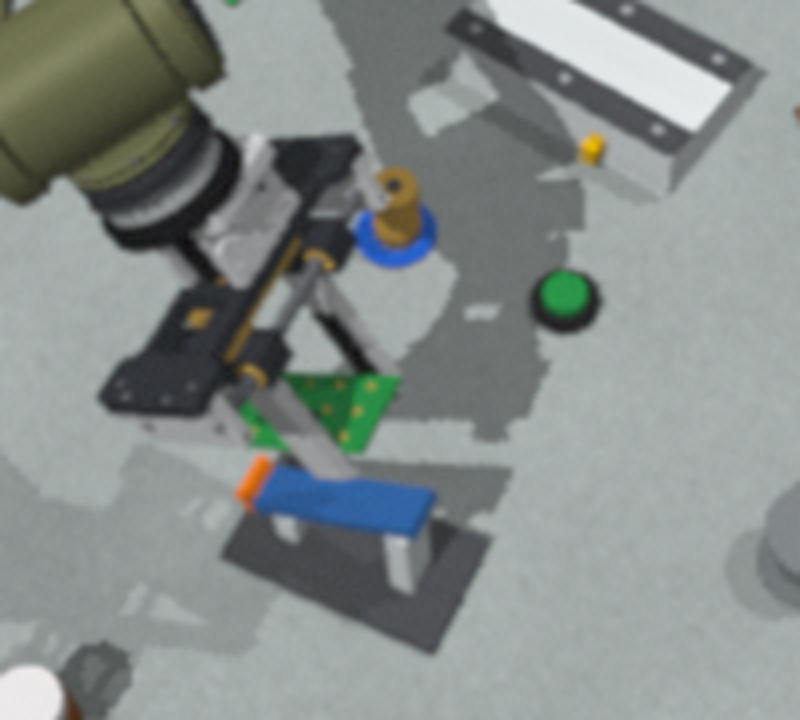

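View pics/t11c.png

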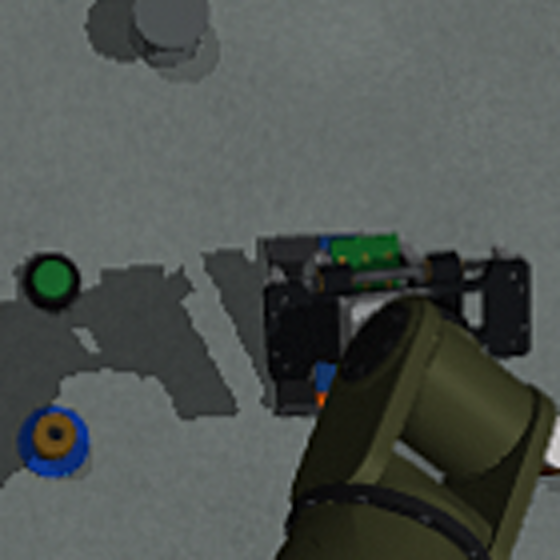

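Emit:
jog_arm(series=[0.018,-0.005,-0.018,0.002,0,-0.02,-1,0.036,-0.01,-0.035,0.002,0,-0.04,-1,0.054,-0.015,-0.053,0.01,0,-0.054,-1,0.054,-0.015,-0.053,0.017,0,-0.066,-1,0.054,-0.015,-0.053,0.022,0,-0.075,-1,0.054,-0.015,-0.053,0.022,0,-0.075,-1])

```text
clock: 20.82
eef_pos: [603.0, -203.7, 122.2]
eef_rot: [-3.137, 1.049, 0.02]
wrist_force: [-0.1, 0.2, -2.0]
finger_gap: 49.0
```

```bash

cat > chk.py <<'E'
import sys
from h import *
from cell import manip
from scipy.spatial.transform import Rotation as Ro
t=sys.argv[1]
c=grab("scene","s"+t);crop(c,210,220,360,340,5,f"pics/s{t}c.png"); s=manip.read_state(); held(c,s); print(s["joints"].round(3),s["clock"])
c=grab("top","t"+t); crop(c,350,130,450,230,6,f"pics/t{t}c.png"); held(c,s)
ps=np.radians(1);B=(Ro.from_euler('z',ps)*Ro.from_euler('y',-np.pi/6)).as_matrix(); Rn=np.c_[-B[:,2],-B[:,1],-B[:,0]]
print((Ro.from_matrix(Rn)*Ro.from_euler('xyz',s["eef_rot"]).inv()).as_rotvec().round(4))
E
python3 chk.py 12
```

```text
tool x,y,z axes [[0.499, 0.01, -0.866], [0.015, -1.0, -0.002], [-0.866, -0.012, -0.499]] pos [ 603.  -203.9  122.8] [ 0.2 -0.3 -0.4] 49.0
TCP in bed [121.6  -0.   19.6] board pts n 405 x [ 49.8 149.3] y [-36.2  26.2] zfit [ 0.074 13.571] yfit [-0.233 22.44 ]
[-0.478  0.391  1.741  0.444  0.588  0.758] 20.875
tool x,y,z axes [[0.499, 0.01, -0.866], [0.015, -1.0, -0.002], [-0.866, -0.012, -0.499]] pos [ 603.  -203.9  122.8] [ 0.2 -0.3 -0.4] 49.0
TCP in bed [121.6  -0.   19.6] board pts n 156 x [ 20.6 155.9] y [-24.1  72.1] zfit [ 0.452 -9.57 ] yfit [ 1.838 34.484]
[-0.0022 -0.0008  0.002 ]
```

View pics/s12c.png

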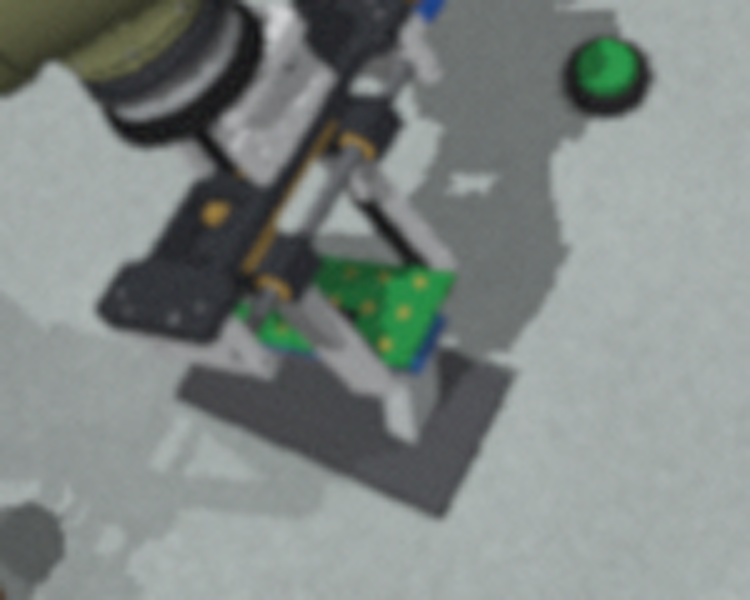

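View pics/t12c.png

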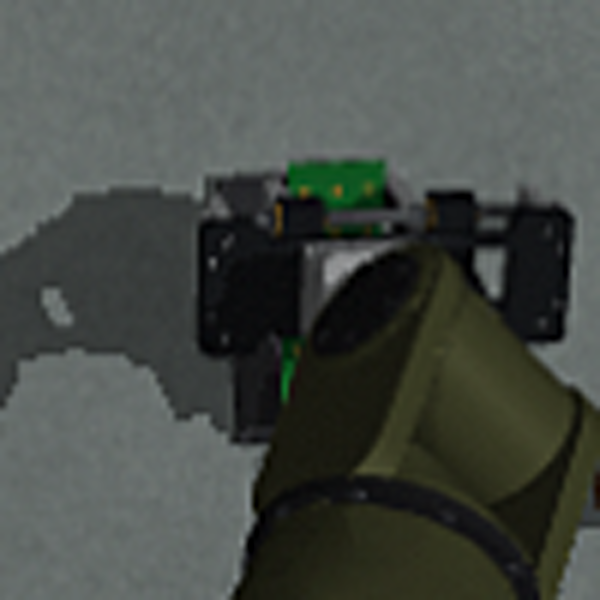

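Emit:
jog_arm(series=[0,0,0,0.003,0,-0.0052,-1,0,0,0,0.0055,0,-0.0095,-1,0,0,0,0.0065,0,-0.0113,-1,0,0,0,0.007,0,-0.0121,-1,0,0,0,0.007,0,-0.0121,-1])

```text
clock: 21.55
eef_pos: [609.8, -203.9, 110.8]
eef_rot: [-3.137, 1.048, 0.019]
wrist_force: [-0.4, 0.2, -0.1]
finger_gap: 49.2
```

Emit:
jog_arm(series=[0,0,0,0.0005,0,-0.0009,-1,0,0,0,0.001,0,-0.0017,-1,0,0,0,0.001,0,-0.0017,-1])

```text
clock: 21.92
eef_pos: [610.8, -204.0, 109.1]
eef_rot: [-3.137, 1.048, 0.019]
wrist_force: [-0.2, -0.4, 0.1]
finger_gap: 48.9
```

Emit:
jog_arm(series=[0,0,0,0.0005,0,-0.0009,-1,0,0,0,0.0005,0,-0.0009,-1])

```text
clock: 22.18
eef_pos: [611.0, -204.0, 109.0]
eef_rot: [-3.137, 1.048, 0.019]
wrist_force: [-15.1, 2.1, 12.7]
finger_gap: 49.1
```

Emit:
jog_arm(series=[0,0,0,0.0005,0,-0.0009,-1,0,0,0,0.0005,0,-0.0009,-1])

```text
clock: 22.42
eef_pos: [611.1, -204.0, 108.9]
eef_rot: [-3.137, 1.048, 0.02]
wrist_force: [-28.9, 4.1, 25.2]
finger_gap: 49.1
```

Emit:
jog_arm(series=[0,0,0,-0.0005,0,0.0009,-1,0,0,0,-0.0005,0,0.0009,-1])

```text
clock: 22.68
eef_pos: [611.0, -204.0, 109.0]
eef_rot: [-3.137, 1.048, 0.019]
wrist_force: [-13.1, 2.0, 13.4]
finger_gap: 49.2
```

Emit:
jog_arm(series=[0,0,0,-0.0009,0,-0.0005,-1,0,0,0,-0.0017,0,-0.001,-1,0,0,0,-0.0017,0,-0.001,-1])

```text
clock: 23.05
eef_pos: [610.5, -204.2, 108.8]
eef_rot: [-3.139, 1.045, 0.017]
wrist_force: [-0.4, 1.9, 8.7]
finger_gap: 49.2
```

```bash
python3 chk.py 13
```

```text
tool x,y,z axes [[0.502, 0.009, -0.865], [0.015, -1.0, -0.001], [-0.865, -0.012, -0.502]] pos [ 610.5 -204.1  108.8] [-0.5  2.5  8.5] 49.1
TCP in bed [121.1  -0.4   3.7] board pts n 399 x [ 37.3 149.8] y [-60.9  26.3] zfit [ 0.113 -4.748] yfit [-0.393  8.771]
[-0.472  0.424  1.732  0.46   0.56   0.744] 23.1
tool x,y,z axes [[0.502, 0.009, -0.865], [0.015, -1.0, -0.001], [-0.865, -0.012, -0.502]] pos [ 610.5 -204.1  108.8] [-0.5  2.5  8.5] 49.1
TCP in bed [121.1  -0.4   3.7] board pts n 150 x [ 20.3 161.6] y [-24.4  67.7] zfit [  0.447 -27.071] yfit [ 1.761 18.239]
[-0.0015  0.0023  0.0028]
```

View pics/s13c.png

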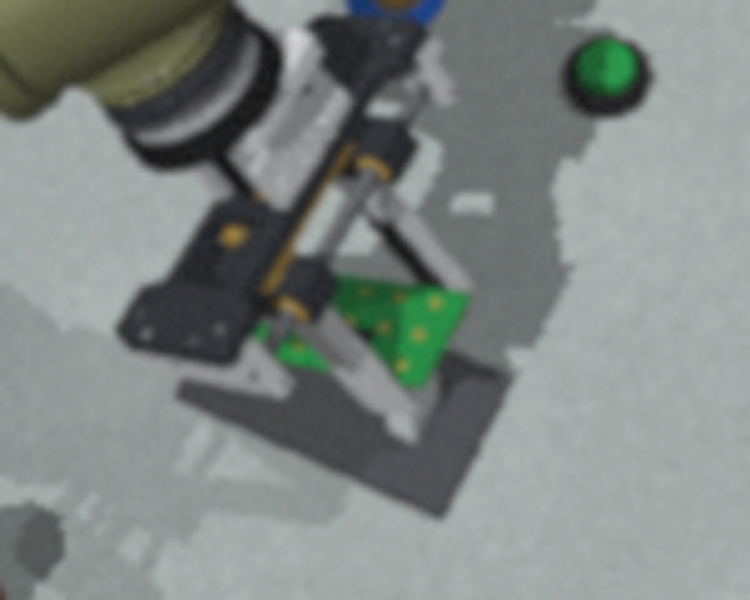

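```bash
python3 - <<'E'
from h import *
from scipy.spatial.transform import Rotation as Ro
B=(Ro.from_euler('z',np.radians(1))*Ro.from_euler('y',-np.pi/6)).as_matrix(); o=np.array([507.5,-205.5,45])
for n in ("s10","t10","s12","t12","s13","t13"):
    c=load(n+".npz");P=(cloud(c)-o)@B; hsv=cv2.cvtColor(c["color"],cv2.COLOR_BGR2HSV); H,S,V=[hsv[...,i].astype(int) for i in range(3)]
    g=(H>40)&(H<90)&(S>90)&(abs(P[...,1])<40)&(P[...,0]>-10)&(P[...,0]<170)
    q=P[g]; print(n,len(q))
    for lo in range(0,160,20):
        r=q[(q[:,0]>=lo)&(q[:,0]<lo+20)]
        if len(r)>4: print("  ",lo,len(r),"z",np.median(r[:,2]).round(1),"y",np.percentile(r[:,1],[3,97]).round(1),"xmax",r[:,0].max().round(1))
    # predicted corners of board with x center candidates at z=4
    if n in("s13","t13"):
        for cx in (70,74,78): print(cx,(proj(c,(np.array([[cx+70,25,4],[cx+70,-25,4],[cx-70,25,4]])@B.T+o))).round(1).tolist())
        vv,uu=np.where(g); 
        print("pix extents", uu.min(),uu.max(),vv.min(),vv.max())
E
```

```text
s10 825
   0 15 z 19.0 y [-0.8 25.9] xmax 19.9
   20 92 z 18.9 y [-9.4 31.2] xmax 39.9
   40 111 z 18.7 y [-16.9  30. ] xmax 59.6
   60 111 z 18.6 y [-17.1  30.2] xmax 79.7
   80 120 z 18.2 y [-18.5  28.9] xmax 99.7
   100 132 z 17.7 y [-18.1  28.1] xmax 119.7
   120 125 z 17.0 y [-18.7  28.8] xmax 139.7
   140 119 z 16.2 y [-19.1  27.4] xmax 155.2
t10 586
   0 10 z 19.1 y [-19.1   9.6] xmax 18.0
   20 47 z 18.8 y [-19.6  16.7] xmax 39.5
   40 82 z 18.8 y [-19.2  29. ] xmax 59.9
   60 93 z 18.6 y [-20.1  33.4] xmax 79.5
   80 92 z 17.9 y [-18.9  27.8] xmax 99.9
   100 93 z 17.9 y [-18.9  28.2] xmax 119.9
   120 100 z 17.0 y [-20.8  28.7] xmax 139.8
   140 68 z 16.2 y [-20.   26.1] xmax 153.7
s12 401
   40 18 z 19.5 y [-23.1  -9.1] xmax 59.6
   60 57 z 20.0 y [-22.8  25.3] xmax 79.7
   80 62 z 21.0 y [-4.8 25.1] xmax 99.8
   100 91 z 21.2 y [-11.2  25.8] xmax 120.0
   120 128 z 20.9 y [-21.   25.4] xmax 139.9
   140 41 z 20.5 y [-21.1  24.1] xmax 153.8
t12 152
   20 11 z 20.8 y [18.1 23.4] xmax 39.4
   40 9 z 21.9 y [15.2 25.6] xmax 46.5
   100 11 z 19.1 y [-18.5   0.2] xmax 119.4
   
[... 265 characters left out ...]
z 5.7 y [-35.6  25.3] xmax 119.9
   120 130 z 5.9 y [-20.9  25.2] xmax 139.9
   140 41 z 5.4 y [-24.9  24. ] xmax 153.8
70 [[302.3, 279.0], [292.4, 297.5], [259.6, 272.6]]
74 [[303.6, 279.2], [293.7, 297.7], [260.7, 272.8]]
78 [[304.9, 279.4], [295.1, 298.0], [261.8, 273.0]]
pix extents 261 303 275 296
t13 146
   20 12 z 6.8 y [18. 25.] xmax 39.5
   40 6 z 6.3 y [17.3 24.5] xmax 47.6
   100 15 z 4.3 y [-24.    0.9] xmax 119.2
   120 82 z 5.1 y [-24.   23.6] xmax 139.8
   140 27 z 96.8 y [-20.3  30.3] xmax 155.4
70 [[396.5, 155.9], [412.5, 155.3], [395.3, 197.3]]
74 [[396.5, 154.6], [412.5, 154.0], [395.3, 196.2]]
78 [[396.6, 153.4], [412.6, 152.8], [395.4, 195.0]]
pix extents 396 413 155 193
```

Emit:
jog_arm(series=[0,0,0,-0.0011,0,-0.0001,-1,0,0,0,-0.0011,0,-0.0001,-1])

```text
clock: 23.4
eef_pos: [608.9, -204.2, 107.9]
eef_rot: [-3.138, 1.046, 0.018]
wrist_force: [-2.2, 1.2, 6.7]
finger_gap: 49.2
```

Emit:
jog_arm(series=[0,0,0,-0.0009,0,-0.0005,-1,0,0,0,-0.0009,0,-0.0005,-1])

```text
clock: 23.65
eef_pos: [608.1, -204.2, 107.5]
eef_rot: [-3.138, 1.046, 0.017]
wrist_force: [0.1, 0.1, 6.9]
finger_gap: 49.0
```

Emit:
jog_arm(series=[0,0,0,-0.0009,0,-0.0005,-1,0,0,0,-0.0009,0,-0.0005,-1])

```text
clock: 23.9
eef_pos: [607.3, -204.2, 107.0]
eef_rot: [-3.138, 1.046, 0.017]
wrist_force: [0.6, -0.3, 5.6]
finger_gap: 49.0
```

Emit:
jog_arm(series=[0,0,0,-0.0009,0,-0.0005,-1,0,0,0,-0.0009,0,-0.0005,-1])

```text
clock: 24.15
eef_pos: [607.1, -204.3, 107.0]
eef_rot: [-3.139, 1.044, 0.016]
wrist_force: [8.4, 1.1, 4.9]
finger_gap: 49.1
```

Emit:
jog_arm(series=[0,0,0,-0.0009,0,-0.0005,-1,0,0,0,-0.0009,0,-0.0005,-1])

```text
clock: 24.4
eef_pos: [606.8, -204.4, 107.2]
eef_rot: [-3.141, 1.043, 0.015]
wrist_force: [11.8, 2.4, 5.8]
finger_gap: 49.0
```

Emit:
jog_arm(series=[0,0,0,0.0008,0,0.0004,-1,0,0,0,0.0008,0,0.0004,0.6,0,0,0,0.0008,0,0.0004,0.6,0,0,0,0.0008,0,0.0004,0.6,0,0,0,0.0008,0,0.0004,0.6,0,0,0,0.0008,0,0.0004,0.6])

```text
clock: 25.15
eef_pos: [605.6, -204.0, 105.4]
eef_rot: [-3.137, 1.048, 0.019]
wrist_force: [0.3, 0.0, -0.2]
finger_gap: 75.2
```

```bash
python3 chk.py 14 | cut -c1-200
```

```text
tool x,y,z axes [[0.499, 0.009, -0.866], [0.015, -1.0, -0.002], [-0.866, -0.012, -0.499]] pos [ 605.7 -204.   105.4] [ 0.5  0.2 -0.5] 75.0
TCP in bed [115.2  -0.2   3.2] board pts n 479 x [ 23.7 140. ] y [-23.4  26.2] zfit [5.000e-03 5.169e+00] yfit [-0.064  5.957]
[-0.476  0.422  1.744  0.467  0.555  0.734] 25.2
tool x,y,z axes [[0.499, 0.009, -0.866], [0.015, -1.0, -0.002], [-0.866, -0.012, -0.499]] pos [ 605.7 -204.   105.4] [ 0.5  0.2 -0.5] 75.0
TCP in bed [115.2  -0.2   3.2] board pts n 179 x [ 18.6 149.3] y [-24.1  71.5] zfit [  0.413 -23.615] yfit [ 1.74  14.144]
[-0.0024 -0.0008  0.0026]
```

View pics/s14c.png

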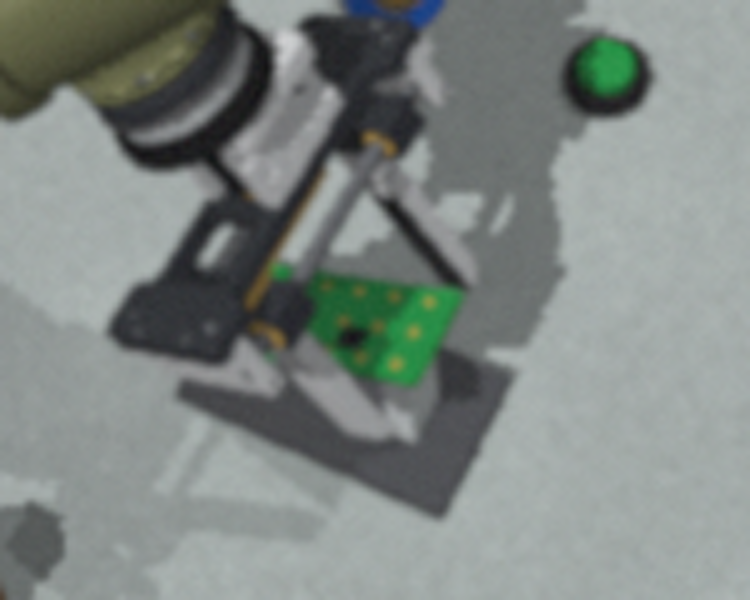

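Released and lying on the slope. Retract along the bed normal.

Emit:
jog_arm(series=[0,0,0,-0.005,0,0.0087,0.6,0,0,0,-0.015,0,0.026,0.6,0,0,0,-0.03,0,0.052,0.6,0,0,0,-0.045,0,0.078,0.6,0,0,0,-0.05,0.04,0.1,0,0,0,0,-0.05,0.09,0.11,-1,0,0,0,-0.05,0.14,0.11,-1,0,0,0,-0.05,0.19,0.11,-1,0,0,0,-0.05,0.19,0.11,-1])

```text
clock: 26.38
eef_pos: [555.3, -11.3, 216.2]
eef_rot: [-3.137, 1.047, 0.022]
wrist_force: [0.2, -0.5, 0.1]
finger_gap: 28.4
```

```bash
python3 chk.py 15 | cut -c1-250; python3 - <<'E'
from h import *
from scipy.spatial.transform import Rotation as Ro
B=(Ro.from_euler('z',np.radians(1))*Ro.from_euler('y',-np.pi/6)).as_matrix(); o=np.array([507.5,-205.5,45])
for n in ("s15","t15"):
    c=load(n+".npz");W=cloud(c);P=(W-o)@B; hsv=cv2.cvtColor(c["color"],cv2.COLOR_BGR2HSV); H,S,V=[hsv[...,i].astype(int) for i in range(3)]
    g=(H>40)&(H<90)&(S>90)&(abs(P[...,1])<50)&(P[...,0]>-30)&(P[...,0]<170)
    q=P[g]; print(n,len(q),cv2.minAreaRect(q[:,:2].astype(np.float32)),np.median(q[:,2]),np.polyfit(q[:,0],q[:,2],1))
    m=(np.hypot(W[...,0]-607,W[...,1]-17)<14)&(H>40)&(H<85)&(S>90); q=W[m]; print("btn",len(q),q.mean(0),cv2.minEnclosingCircle(q[:,:2].astype(np.float32)))
E
```

```text
tool x,y,z axes [[0.5, 0.011, -0.866], [0.017, -1.0, -0.002], [-0.866, -0.014, -0.5]] pos [555.5 -12.8 216.1] [-0.4 -0.3 -0.3] 24.6
TCP in bed [130.  191.8 122.5] board pts n 820 x [  1.2 138.9] y [-24.   25.4] zfit [0.008 4.832] yfit [0.009 5.419]
[-0.121  0.074  1.893  0.116  0.659  1.36 ] 26.425
tool x,y,z axes [[0.5, 0.011, -0.866], [0.017, -1.0, -0.002], [-0.866, -0.014, -0.5]] pos [555.5 -12.8 216.1] [-0.4 -0.3 -0.3] 24.6
TCP in bed [130.  191.8 122.5] board pts n 616 x [1.000e-01 1.364e+02] y [-25.9  24.4] zfit [1.000e-03 5.337e+00] yfit [-4.000e-03  5.393e+00]
[-0.0021  0.0001  0.0001]
s15 821 ((68.47663116455078, 6.679040908813477), (62.68437194824219, 143.57830810546875), 89.5067138671875) 5.50138328561257 [0.00863983 4.68358335]
btn 84 [606.58807046  15.41172766  21.91872241] ((606.8976440429688, 16.90450096130371), 13.743659019470215)
t15 623 ((59.98731231689453, -0.6631240844726562), (156.50997924804688, 53.02825927734375), 1.757224440574646) 5.3962459449399445 [0.01781637 3.69841246]
btn 56 [606.97212581  17.34846076  22.1761311 ] ((606.8126831054688, 16.811426162719727), 13.721281051635742)
```

View pics/s15c.png

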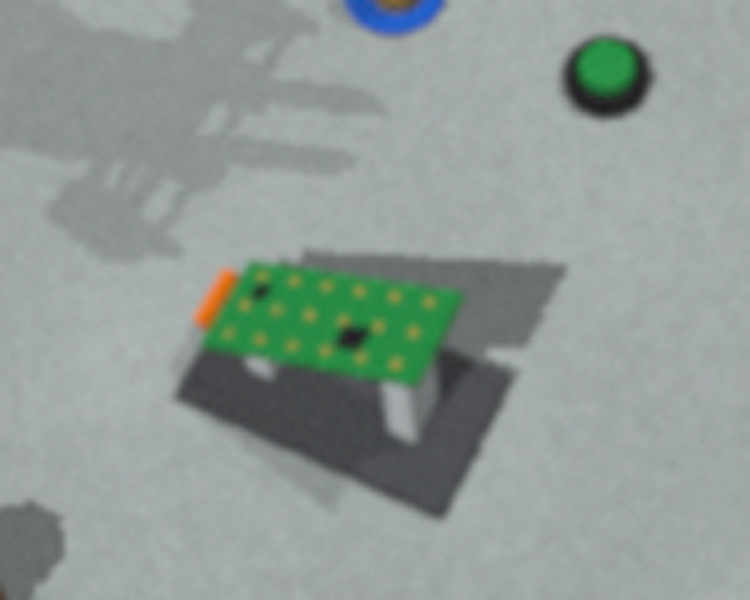

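View pics/t15c.png

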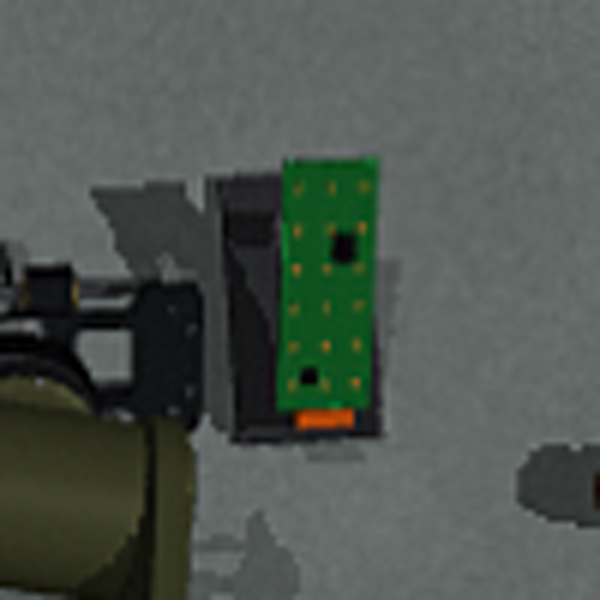

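Emit:
jog_arm(series=[0,0.15,0,0.02,0.01,0,-1,0,0.3,0,0.04,0.02,0,-1,0,0.45,0,0.0515,0.031,0,-1,0,0.5236,0,0.0515,0.031,-0.04,-1,0,0.5236,0,0.0515,0.031,-0.08,-1,0,0.5236,0,0.0515,0.031,-0.12,-1,0,0.5236,0,0.0515,0.031,-0.155,-1,0,0.5236,0,0.0515,0.031,-0.155,-1])

```text
clock: 27.48
eef_pos: [606.0, 15.6, 58.3]
eef_rot: [-1.08, 1.559, 2.072]
wrist_force: [0.0, -0.4, 1.2]
finger_gap: 0.6
```

```bash
python3 - <<'E'
from h import *
from cell import manip
c=grab("scene","s16");crop(c,250,150,410,280,5,"pics/s16c.png"); s=manip.read_state(); print(s["eef_pos"],s["joints"].round(2),s["wrist_force"],s["clock"])
E
```

```text
[607.07357029  15.83436818  60.42707931] [-0.04  0.6   1.49  0.01  1.05  1.52] [0.29419016 0.75377402 0.26600752] 27.525
```

View pics/s16c.png

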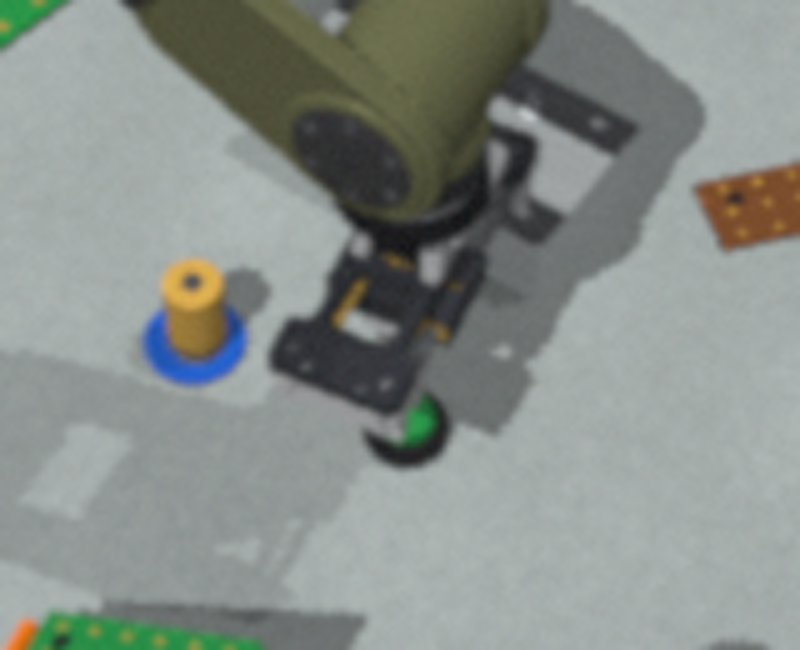

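Emit:
jog_arm(series=[0,0,0,0,0.001,-0.006,-1,0,0,0,0,0.001,-0.012,-1,0,0,0,0,0.001,-0.015,-1,0,0,0,0,0.001,-0.015,-1])

```text
clock: 28.02
eef_pos: [607.2, 18.1, 45.4]
eef_rot: [-1.494, 1.561, 1.66]
wrist_force: [-0.2, 0.1, -0.0]
finger_gap: 0.7
```

Emit:
jog_arm(series=[0,0,0,0,0,-0.0015,-1,0,0,0,0,0,-0.003,-1,0,0,0,0,0,-0.003,-1])

```text
clock: 28.4
eef_pos: [607.1, 18.1, 42.3]
eef_rot: [-1.48, 1.561, 1.673]
wrist_force: [0.5, 0.7, 0.3]
finger_gap: 0.6
```

Emit:
jog_arm(series=[0,0,0,0,0,-0.0015,-1,0,0,0,0,0,-0.003,-1,0,0,0,0,0,-0.003,-1])

```text
clock: 28.78
eef_pos: [607.3, 18.0, 39.5]
eef_rot: [-1.533, 1.561, 1.62]
wrist_force: [-0.2, -0.6, 1.3]
finger_gap: 0.3
```

Emit:
jog_arm(series=[0,0,0,0,0,-0.0015,-1,0,0,0,0,0,-0.003,-1,0,0,0,0,0,-0.003,-1])

```text
clock: 29.15
eef_pos: [607.3, 18.1, 36.5]
eef_rot: [-1.533, 1.561, 1.62]
wrist_force: [-1.0, -0.5, 4.5]
finger_gap: 0.4
```

Emit:
jog_arm(series=[0,0,0,0,0,-0.001,-1,0,0,0,0,0,-0.002,-1,0,0,0,0,0,-0.002,-1])

```text
clock: 29.52
eef_pos: [607.4, 18.1, 35.2]
eef_rot: [-1.562, 1.561, 1.591]
wrist_force: [-2.6, -0.2, 11.2]
finger_gap: 0.3
```

Emit:
jog_arm(series=[0,0,0,0,0,-0.0005,-1,0,0,0,0,0,-0.0005,-1,0,0,0,0,0,-0.0005,-1])

```text
clock: 29.9
eef_pos: [607.4, 18.1, 35.0]
eef_rot: [-1.574, 1.561, 1.579]
wrist_force: [-5.5, 0.1, 16.3]
finger_gap: 0.7
```

Emit:
jog_arm(series=[0,0,0,0,0,0.01,-1,0,0,0,0,0,0.04,-1,0,0,0,0,0,0.09,-1,0,0,0,0,0,0.14,-1,0,0,0,-0.04,0.04,0.18,-1,0,0,0,-0.08,0.08,0.2,-1,0,0,0,-0.12,0.12,0.2,-1,0,0,0,-0.15,0.16,0.2,-1,0,0,0,-0.15,0.2,0.2,-1,0,0,0,-0.15,0.25,0.2,-1,0,0,0,-0.15,0.25,0.2,-1,0,0,0,-0.15,0.25,0.2,-1])

```text
clock: 31.4
eef_pos: [457.0, 267.6, 233.6]
eef_rot: [-1.414, 1.562, 1.739]
wrist_force: [-0.7, -0.6, -0.6]
finger_gap: 0.6
```

```bash
python3 - <<'E'
from h import *
from cell import manip
c=grab("scene","s17"); c=grab("top","t17"); s=manip.read_state(); print(s["eef_pos"],s["wrist_force"],s["qd"].round(3),s["clock"])
E
python3 chk.py 18|grep bed
```

```text
[457.298975   267.12569927 233.8884344 ] [-0.71952637 -0.45566861 -0.3773554 ] [-0.005 -0.004 -0.004  0.001 -0.001  0.002] 31.5
TCP in bed [ 58.2 473.4 184.6] board pts n 827 x [  2.  138.7] y [-24.1  25.3] zfit [5.000e-03 5.022e+00] yfit [0.011 5.391]
TCP in bed [ 58.2 473.4 184.6] board pts n 614 x [  0.5 135.8] y [-25.7  24. ] zfit [-2.00e-03  5.65e+00] yfit [0.008 5.485]
```

View pics/s17.png

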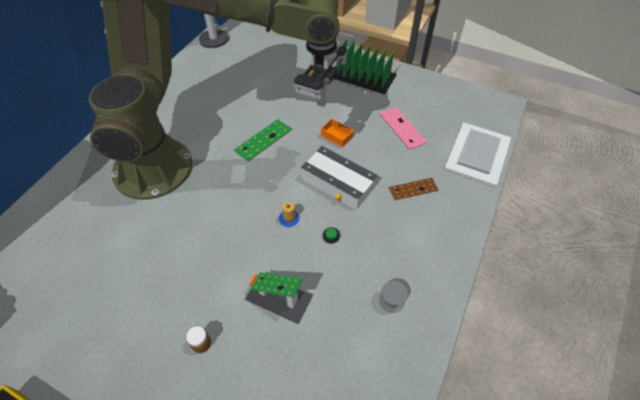

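View pics/t17.png

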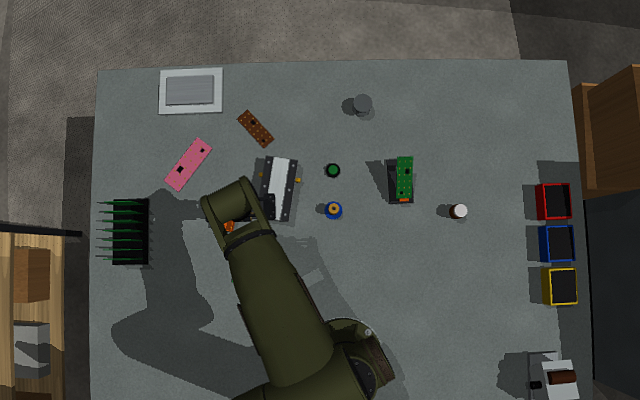

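```bash
python3 - <<'E'
from h import *
for n in ("s17","t17"):
    c=load(n+".npz");W=cloud(c); m=(np.hypot(W[...,0]-475,W[...,1]-21)<40)&(W[...,2]>52); q=W[m]; print(n,len(q),q.mean(0).round(1))
a,b=load("scene0.npz")["color"].astype(int),load("s17.npz")["color"].astype(int)
for nm,(u,v) in (("reel",(395,293)),("jar",(198,339)),("bin",(336,132))): print(nm,abs(a-b)[v-18:v+18,u-18:u+18].mean().round(1))
from cell import manip
print(manip.sign_off())
E
```

```text
s17 115 [476.8  19.5  59.2]
t17 90 [475.5  21.1  59.4]
reel 3.1
jar 3.2
bin 7.9
the job is handed in; nothing more can be done
None
```

The job is done and handed in at about 31.6 s on the robot's clock (limit 72 s). `sign_off()` reports no verdict.

**What I did**
- **Weight:** I moved it from the board to the blue pad and let go. It stands upright about 2 mm or less from the pad's centre.
- **Slide:** I pushed the board from its far end until about 45 mm (32 %) stuck out of the mouth, lying flat.
- **Board:** I picked it up by the end that stuck out and laid it on the bed. I slid it down while still holding it, until I felt the orange lip, then released.
- **Button:** I pressed it about 6 mm, until it went stiff at about 16 N against its 5 N spring, then moved clear.

**What the last checks showed**
- **Board on the bed:** it lies component side up and flat, with its lower end at the lip. Its centre is at about x = 70 mm, y = 0. My bed position is good to about 2 mm, so I relied on feeling the lip rather than on the camera figure.
- **Bystanders:** the reel and jar match their starting pictures. The bin differs a little more (7.9 against about 3 for the other two). I think that is the arm's shadow, because it looks unmoved, but I did not measure its position again.
- **Arm:** it is clear of everything.

**What went wrong on the way**
- **Joint limit:** on the first try at the bed, the last joint ran into its lower limit and read -2.554 against the stated -2.55. I lifted the board, turned it half round and laid it with the other end lower, which the task allows.
- **Press force:** as the board first touched the bed, the push through it reached about 38 N for a moment, and I backed off. That was through the held board, not the arm or the gripper's body.

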